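Zero the colour reader and read the ringed spot on the tilted painting

TASK

Read a colour on the little painting for matching: take the white colour reader out of its charging stand, zero it by pushing its thin snout down into the bore of the metal white-reference block until its shoulder is home, then hold its nose inside the paper ring on the tilted painting, square to the painting and lightly, with the sprung nose pressed about half way in. Keep the gripper off the painting and its board, leave the pot, tin and tube alone, and finish while still holding the reader steadily on the spot; do not let go.

Things in the scene. Friction and masses are not known exactly. Their poses are not given: they have to be found in the camera images.
- reader_center (a point): Loose colour reader, 0.15 kg, starts upright in the stand: white box body 32 (its x) x 26 (its y) x 100 mm long (its z), below it a 12 mm aluminium snout with a 9 mm black nose. The point is the box body's centre; z points nose to tail. Shoulder (lower face of the box) 50 mm below it, nose tip 80 mm below, tail 50 mm above. Grip its upper half across the 26 mm.
- nose_tip (a point): Centre of the front face of the reader's nose, 30 mm below the shoulder, on the reader's axis; z points to the tail.
- nose (a joint): How far the reader's sprung nose is pressed in, m: 0 = out, 0.008 = bottomed. Spring 0.8 N at the start of travel, 2.4 N half way (0.004), 4 N at full travel.
- stand: Fixed charging stand, grey plastic, 52 (its x) x 46 (its y) x 66 mm high on a 76 x 70 mm foot; pocket 35 x 29 mm open at the top, a ledge in it carries the reader's shoulder 38 mm above the table. Origin at the centre of its underside; the reader stands in it with the same axes.
- bore (a point): Centre of the bore's mouth on top of the white-reference block: fixed aluminium block 48 x 48 mm, 42 mm high, on a 60 mm rubber foot. Bore vertical, 14.5 mm across, 26 mm deep, 3 mm lead-in chamfer, white tile at its bottom. With the reader's shoulder home on the block top the nose tip is on the tile, pressed in 4 mm. z points up.
- board: Easel board, held by friction at a tilt of 0.2 to 0.5 rad, plywood 235 x 250 mm. Origin in the middle of its lower, front edge, on the hinge 34 mm above the table; x up the slope, y across, z square out. The painting on it is 195 mm (x from 10 to 205 mm) x 225 mm across, its face at z = 11 mm; the ledge at its lower edge stands 5 mm higher.
- spot (a point): The spot to read: centre of the white paper ring (40 mm outside, 26 mm inside, paper-thin) stuck on the painted face; the point lies on the painted face, z square out of the painting, x up the slope. The small white paper squares mark spots read earlier.
- pot: Bystander: small screw-top colour pot, 58 x 60 x 64 mm high, origin under its centre.
- tin: Bystander: small open tin, 77 mm across, 69 mm high, origin under its centre.
- tube: Bystander: colour tube lying down, 37 x 118 x 30 mm high, length along its y, origin under its centre.

How it is judged (in metres and radians):
On the way, in this order (a step that is already met when the one before it is completed fails the run):
1. the reader is zeroed: snout down in the bore, shoulder home (within 2 mm) and nose pressed in by the white tile (horizontal distance between nose_tip and bore below 0.005 m and z of reader_center in the frame of bore below 0.052 m and value of joint nose above 0.0015 m and angle between reader_center's own z axis and vertical below 0.1 rad), for 0.2 s.
2. the nose stands inside the ring, square and lightly pressed (distance between nose_tip and spot below 0.0085 m and angle between the z axis of reader_center and the z axis of spot, either way round below 0.12 rad and value of joint nose between 0.001 and 0.0072 m), for 0.5 s.
At the end, for the whole second after the job is handed in: The reader, still held in the fingers and at rest, stands with its nose tip within 8.5 mm of the ring's centre (wholly inside the ring), its axis within 0.12 rad of square to the painting, the sprung nose pressed in 1 to 7.2 mm of its 8 mm, contact force with the painting 0.6 to 6 N (all of step 2 and contact force between reader and board between 0.6 and 6 N and contact force between the fingers and reader above 1 N and linear speed of reader below 0.01 m/s); the arm keeps its last pose, push and grip.
It fails at once if the painting is pressed hard (over 15 N) (contact force between reader and board above 15 N).
It fails at once if the gripper touches the painting or its board (contact force between any of the fingers, the arm and board above 1 N).
It fails at once if a bystander is shoved (over 30 mm) (distance of any of pot, tin, tube from where it was at the start of the episode above 0.03 m).
It also fails if it takes over 53 s, if anything falls off the work surface, if the arm or the gripper's body presses on something with over 40 N, if the wrist force passes 120 N, or if a joint passes its speed limit or range.

ROBOT

A 6-joint arm with a two-finger parallel gripper is mounted at the origin on a cart in front of the work surface, level with it; the furniture and walls round the work are solid. World frame = base frame: x ahead of the robot, y to its left, z up, the work surface at z = 0. Lengths are in mm, angles in rad, forces in N, time in s.
With the tool pointing down it reaches from about 375 to 925 mm from the base axis. Payload 5.7 kg.
Tool frame: the origin (TCP) lies on the centre line of the jaws, within the pads' length; the fingertips stand 19 mm ahead of it and the grasp point (between the pads) is the TCP (env.tips_ahead is the distance from the TCP to the fingertips, in mm); z points along the fingers, x is the direction in which the jaws open and shut, and the axes are right-handed (so a half turn about z gives the same grasp; the last joint's range is limited). The gripper opens to 88 mm and grips with 3 to 60 N. Pads are 20 mm wide; open, the fingers measure 115 mm over their backs; the gripper's body (75 mm by 178 mm) begins 61 mm behind the grasp point.
Start: joints at [-1.344, 0.359, 1.51, -0, 1.272, -0.115], TCP at [201.093, -565.262, 203.623] pointing down, gripper open.
Joint ranges: [-2.97, 2.97], [-1.01, 2.36], [0.21, 2.38], [-0.96, 4.11], [0.2, 2.71], [-2.98, 2.98]. Speed limits (rad/s): [2.39, 2.39, 3.14, 3.14, 3.14, 3.14].

INTERFACE

Orientations are given as a rotation vector (axis times angle).
In Python, from workcell import monitor, viewer, env gives the robot as it stands.
- The arm moves only by the tool apply_moves, never from a script. Its argument "rows" is a list of rows, each a list of 5 numbers: the opening in per cent of the stroke, from 0 (shut) to 100 (fully open), then the shift along the tool's x, y, z in m, then the turn about the tool's z in degrees. A call has exactly 8 rows; each row shifts and turns the pose as measured when the row begins, along the tool's axes as they then stand; what a row does not reach is not made up. A row lasts 1/12 s, in which the tool goes at most 41.7 mm and 7.16 degrees, less where a joint would pass 70% of its speed; a pose out of reach is approached as far as the arm can. A call is refused whole if a number of a shift passes 0.0417 or a number of a turn 7.16, either way. A call with a gripper value outside its range is refused whole. The fingers move at their own pace and stop on an object; "newtons" is the grip in N (left out, the last holds). Time passes only in rows, so rows that do not move let the fingers close, or fill a call up. It gives the time, the measured TCP pose, the force and the opening at its end, in the units of the state.
- monitor.sense(): the state, without advancing time (a new reading comes with each control period).
- viewer.read_camera(name): name is "side" or "top"; returns a dict with "img" (420x560x3 uint8, blue, green, red), "depth" (420x560 float32, mm along the optical axis (not along the pixel's ray), 0 where there is no reading), "vertical_fov" (degrees; the focal length in pixels is half the picture's height over the tangent of half this angle, whatever the lens; pixels are square), "cx", "cy" (the principal point, pixels), "world_to_cam" (4x4, takes a point from world to camera coordinates). Camera axes: x right, y up, looking along -z (the intrinsics and any distortion apply to the point x, -y, -z); pixel columns grow to the right and rows downward; lengths in mm; the calibration is good to about 2 mm. A picture is of the moment at which its call begins.
- env.hand_in(): hands the job in, once; it reports no verdict.
The state is a dict: "t": time; "joint_positions": joint angles; "qvel": joint speeds; "effort": joint torques, N m; "tool_pos": TCP position; "tool_rot": TCP orientation; "contact_force": force on the tool from outside, world axes, zero at the start; "moment": the same for the moment, N m; "width": finger opening in mm.
Only numpy, scipy, OpenCV 4.12 (cv2) and the standard library are available. Lean on these libraries where they do the work, as an engineer would, in place of code of your own. Each camera call takes 0.05 s, during which the arm holds its last target.

## Working session

There is one attempt and no reset: what is moved stays moved. The work goes in short steps, Python scripts to look and compute and a tool call to move; the robot and the scene stay as the last step left them, time stands still between calls to the robot, and variables do not carry over. Pictures are saved under pics/ and viewed, and the job is handed in when it is done.

Besides the shell and the picture viewer there is one more tool, called by a JSON object that holds its "method" and its "body". apply_moves: Moves the arm, as the interface text tells. Its arguments: {"type":"object","properties":{"rows":{"type":"array","items":{"type":"array","items":{"type":"number"}}},"newtons":{"type":"number"}},"required":["rows"]}

```bash
ls; mkdir -p pics
cat > h.py <<'E'
import numpy as np, cv2
from workcell import monitor, viewer, env
def cam(n):
    c=viewer.read_camera(n); f=210/np.tan(np.radians(c["vertical_fov"])/2); c["f"]=f; return c
E
python3 - <<'E'
from h import *
for n in("top","side"):
    c=cam(n); cv2.imwrite(f"pics/{n}0.png",c["img"]); np.savez(f"{n}0.npz",**c)
    print(n,c.keys(),c["f"],c["cx"],c["cy"],np.round(c["world_to_cam"],4).tolist())
s=monitor.sense(); print(s)
E
```

```text
pics
top dict_keys(['img', 'depth', 'vertical_fov', 'cx', 'cy', 'world_to_cam', 'f']) 413.00722675624405 279.19041677539855 209.09458214676985 [[0.0265, -0.9996, -0.0023, -77.8337], [0.9928, 0.026, 0.117, -526.2276], [-0.1169, -0.0054, 0.9931, -899.1508], [0.0, 0.0, 0.0, 1.0]]
side dict_keys(['img', 'depth', 'vertical_fov', 'cx', 'cy', 'world_to_cam', 'f']) 393.30331244099784 277.58492402748357 205.1110187818104 [[-0.9795, -0.2011, 0.0128, 494.4126], [0.0851, -0.3553, 0.9309, -157.2839], [-0.1826, 0.9129, 0.3651, -964.8872], [0.0, 0.0, 0.0, 1.0]]
{'t': 0.1, 'joint_positions': array([-1.34412621e+00,  3.59438117e-01,  1.51131136e+00, -3.63570527e-06,
        1.27250625e+00, -1.15102780e-01]), 'qvel': array([ 2.27092243e-03, -2.94425702e-04, -1.78891518e-03, -3.14986464e-04,
        1.83434287e-04,  6.61209725e-05]), 'effort': array([ 2.62991161e-04, -5.16353774e+01, -2.71407223e+01,  6.76370342e-02,
        2.76425178e-02, -3.57083366e-05]), 'tool_pos': array([ 200.93727498, -564.66166744,  202.89550892]), 'tool_rot': array([-2.56595103e+00,  1.81067612e+00,  1.95028456e-03]), 'contact_force': array([ 1.1769457 , -0.79711931,  0.36189471]), 'moment': array([-0.08593  , -0.0195681, -0.006418 ]), 'width': 87.68813468946993}
```

View pics/top0.png

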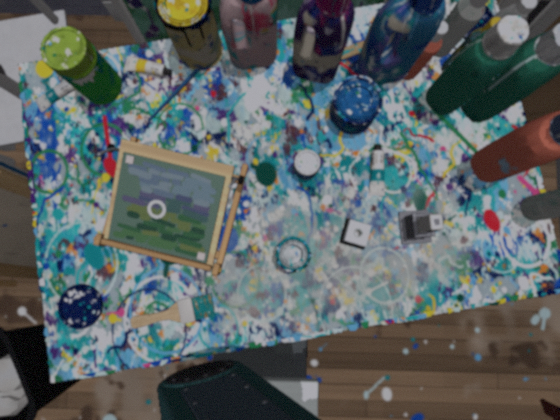

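View pics/side0.png

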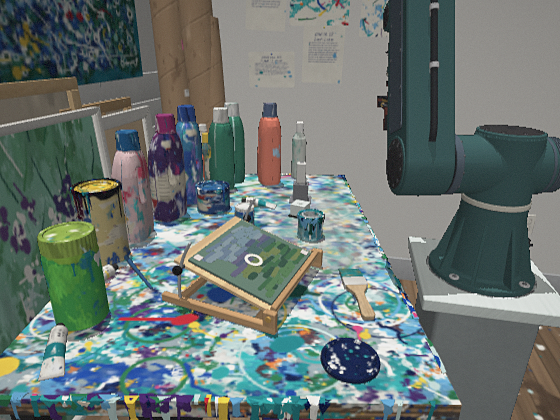

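```bash
cat >> h.py <<'E'
def pt(c,u,v,d=None):
    "backproject with given depth"
    if d is None: d=c["depth"][int(round(v)),int(round(u))]
    p=np.array([(u-c["cx"])/c["f"]*d,-(v-c["cy"])/c["f"]*d,-d,1.])
    return (np.linalg.inv(c["world_to_cam"])@p)[:3]
def ray(c,u,v):
    M=np.linalg.inv(c["world_to_cam"]); o=M[:3,3]
    d=M[:3,:3]@np.array([(u-c["cx"])/c["f"],-(v-c["cy"])/c["f"],-1.]); return o,d/np.linalg.norm(d)
def onz(c,u,v,z):
    o,d=ray(c,u,v); return o+d*(z-o[2])/d[2]
def proj(c,p):
    q=c["world_to_cam"]@np.append(p,1); return c["cx"]+c["f"]*q[0]/-q[2], c["cy"]-c["f"]*q[1]/-q[2]
def cloud(c):
    d=c["depth"].astype(float); v,u=np.mgrid[:d.shape[0],:d.shape[1]]
    P=np.stack([(u-c["cx"])/c["f"]*d,-(v-c["cy"])/c["f"]*d,-d],-1); M=np.linalg.inv(c["world_to_cam"])
    W=P@M[:3,:3].T+M[:3,3]; W[d==0]=np.nan; return W
def crop(c,u0,v0,u1,v1,k,name):
    cv2.imwrite(f"pics/{name}.png",cv2.resize(c["img"][v0:v1,u0:u1],None,fx=k,fy=k,interpolation=cv2.INTER_CUBIC))
E
python3 - <<'E'
from h import *
for n in("top","side"):
    c=dict(np.load(n+"0.npz")); c["f"]=float(c["f"])
    W=cloud(c)
    print(n,(c["depth"]==0).mean())
    for u,v in ([(60,340),(300,270),(480,260),(130,340),(400,130),(250,330),(510,230),(60,180)] if n=="top" else [(100,380),(300,350),(350,220),(400,380),(230,290),(330,190)]):
        print(u,v,np.round(np.nanmedian(W[v-3:v+4,u-3:u+4].reshape(-1,3),0),1))
    if n=="top": crop(c,270,130,470,280,4,"topA"); crop(c,90,130,260,280,4,"topB")
    else: crop(c,150,200,350,340,4,"sideB"); crop(c,220,110,340,250,5,"sideA")
E
```

```text
top 0.003954081632653061
60 340 [223.  420.9  -0.5]
300 270 [ 394.6 -112.8   66.9]
480 260 [ 426.4 -526.4    0.6]
130 340 [227.  263.5  -0.3]
400 130 [ 7.290e+02 -3.465e+02 -2.000e-01]
250 330 [256.   -5.4  -0.4]
510 230 [ 497.1 -598.1    0. ]
60 180 [587.3 453.3  -1.1]
side 0.003958333333333334
100 380 [690.4 506.7  -1. ]
300 350 [388.1 370.2  -1.4]
350 220 [ 320.3 -238.9   -1.9]
400 380 [219.5 403.1  -1.8]
230 290 [537.5 304.7  60. ]
330 190 [ 405.1 -512.9   -1.8]
```

View pics/topA.png

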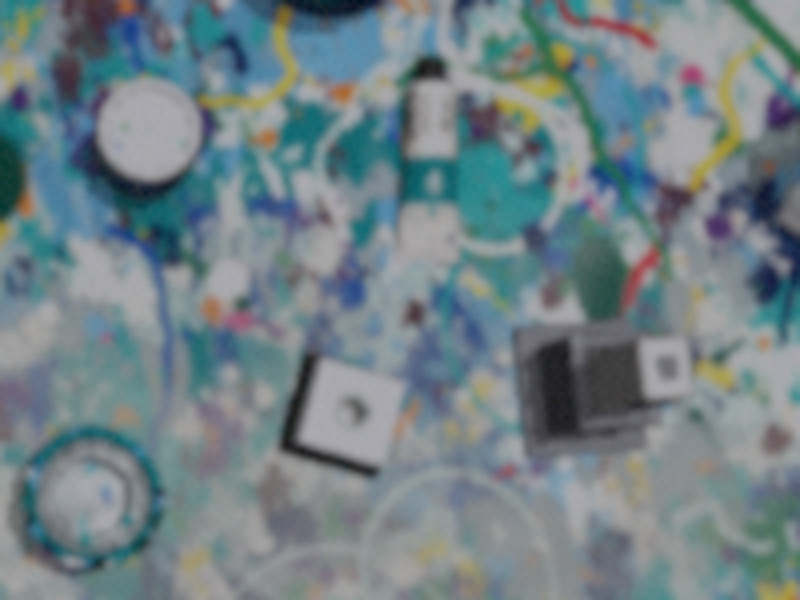

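View pics/sideA.png

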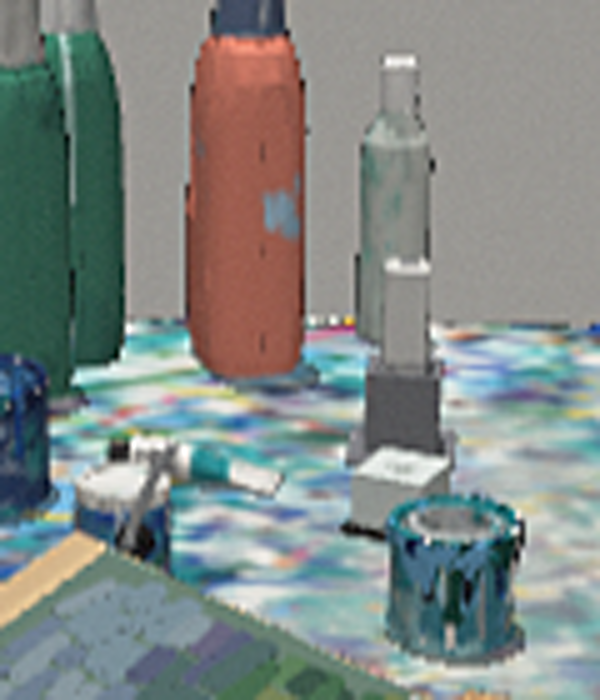

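View pics/topB.png

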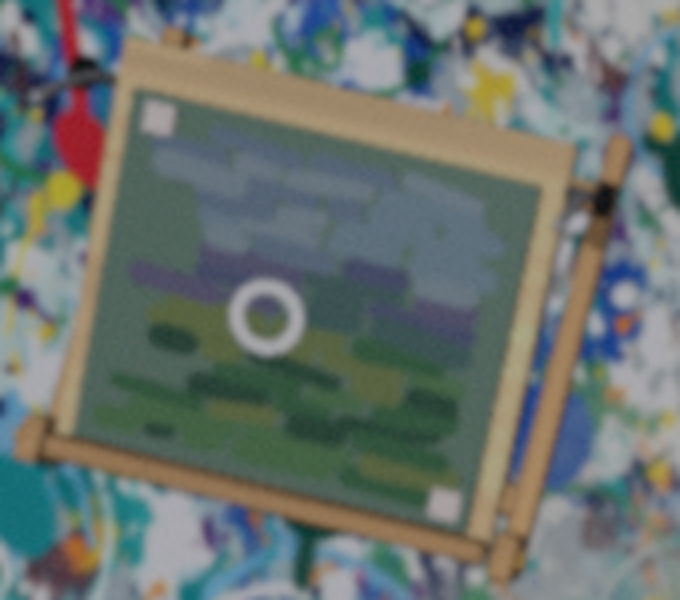

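View pics/sideB.png

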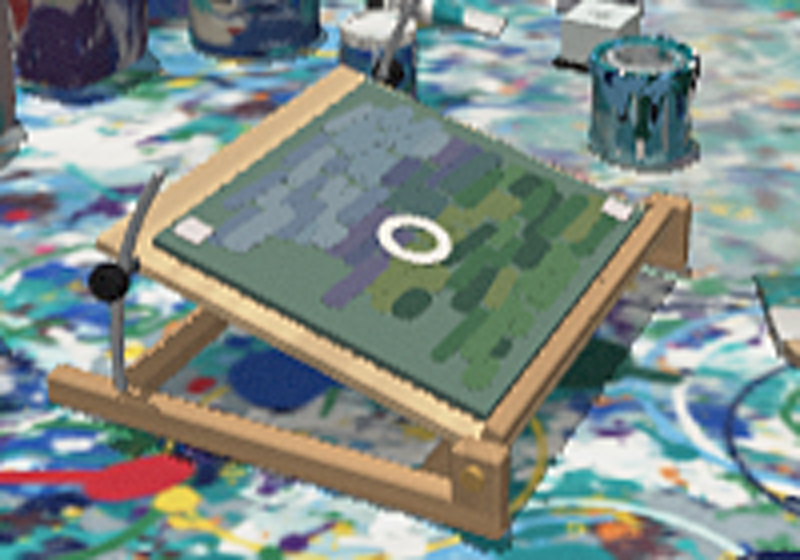

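Run:
```python
from h import *
from scipy.spatial.transform import Rotation as R
c=dict(np.load("top0.npz")); c["f"]=float(c["f"]); W=cloud(c); im=c["img"]
s=dict(np.load("side0.npz")); s["f"]=float(s["f"]); Ws=cloud(s)
def rect(m,z,name):
    m=m.astype(np.uint8); n,l,st,ce=cv2.connectedComponentsWithStats(m)
    k=1+np.argmax(st[1:,4]); cs,_=cv2.findContours((l==k).astype(np.uint8),0,1)
    p=max(cs,key=cv2.contourArea).reshape(-1,2)
    q=np.array([onz(c,u,v,z)[:2] for u,v in p],np.float32)
    r=cv2.minAreaRect(q); print(name,np.round(ce[k],1),st[k,4],np.round(r[0],1),np.round(r[1],1),round(r[2],1), "zmed",np.nanmedian(W[l==k][:,2]))
    return l==k
z=W[...,2]; roi=np.zeros(z.shape,bool)
# reader tail
r=roi.copy(); r[200:250,400:460]=1
rect(r&(z>128)&(z<148),138,"tail")
rect(r&(z>58)&(z<74),66,"standtop")
r=roi.copy(); r[210:255,335:378]=1
hsv=cv2.cvtColor(im,cv2.COLOR_BGR2HSV)
rect(r&(z>32),42,"block z>32")
print("block white", end=' ');rect(r&(hsv[...,2]>130)&(hsv[...,1]<60),42,"blockwhite")
print(np.nanpercentile(z[r&(z>32)],[10,50,90]))
# bore dark px
g=cv2.cvtColor(im,cv2.COLOR_BGR2GRAY); print(g[224:242,344:362])
# bystanders
print("sideblock", )
# board
m=np.zeros(z.shape,bool); poly=np.array([[128,158],[222,182],[208,258],[112,236]]); mm=np.zeros(z.shape,np.uint8); cv2.fillPoly(mm,[poly],1)
P=W[mm>0]; P=P[~np.isnan(P[:,0])]; ce=np.median(P,0)
for _ in range(5):
    U,S,V=np.linalg.svd(P-P.mean(0)); 
    break
def plane(P):
    for _ in range(4):
        A=np.c_[P[:,:2],np.ones(len(P))]; k=np.linalg.lstsq(A,P[:,2],rcond=None)[0]; e=P[:,2]-A@k; P=P[abs(e)<2.5*max(e.std(),.3)]
    n=np.array([-k[0],-k[1],1]);n/=np.linalg.norm(n); return n,k,e.std()
n,k,e=plane(P); print("top plane",n,k,e,"tilt",np.arccos(n[2]),"uphill dir deg",np.degrees(np.arctan2(-n[1],-n[0])))
# ring
mk=((hsv[...,2]>140)&(hsv[...,1]<50)&(mm>0)); r=roi.copy(); r[195:222,143:172]=1
ys,xs=np.nonzero(mk&r); print("ring px",xs.mean(),ys.mean(),len(xs),xs.min(),xs.max(),ys.min(),ys.max())
u,v=(xs.min()+xs.max())/2,(ys.min()+ys.max())/2
def onpl(c,u,v,k):
    o,d=ray(c,u,v); t=(k[2]+k[0]*o[0]+k[1]*o[1]-o[2])/(d[2]-k[0]*d[0]-k[1]*d[1]); return o+t*d
print("spot top",onpl(c,xs.mean(),ys.mean(),k),onpl(c,u,v,k))
# side
hs=cv2.cvtColor(s["img"],cv2.COLOR_BGR2HSV)
mm2=np.zeros(z.shape,np.uint8); cv2.fillPoly(mm2,[np.array([[242,224],[305,252],[270,298],[196,260]])],1)
P=Ws[mm2>0];P=P[~np.isnan(P[:,0])]; n2,k2,e2=plane(P); print("side plane",n2,k2,e2,"tilt",np.arccos(n2[2]),np.degrees(np.arctan2(-n2[1],-n2[0])))
r=roi.copy(); r[250:270,240:268]=1
ys,xs=np.nonzero((hs[...,2]>170)&(hs[...,1]<50)&r); print("ring px side",xs.mean(),ys.mean(),len(xs),xs.min(),xs.max(),ys.min(),ys.max())
print("spot side",onpl(s,xs.mean(),ys.mean(),k2),onpl(s,xs.mean(),ys.mean(),k))
```

```text
tail [435.2 222. ] 231 [ 497.9 -374.4] [31.8 29.7] 1.5 zmed 137.84339289955676
standtop [420.3 225.7] 274 [ 497.9 -375.4] [51.9 46.8] 5.3 zmed 65.06494149784851
block z>32 [357.7 232.9] 462 [ 478.5 -238.6] [49.5 48.8] 75.5 zmed 42.30672156784203
block white blockwhite [357.1 233. ] 1354 [ 480.7 -235.3] [98.4 93.3] 0.6 zmed 1.1658248655442094
[39.90524921 42.30672157 44.36939119]
[[ 87  43  36  68 107 143 165 170 169 169 169 170 171 169 170 167 169 167]
 [ 80  35  41  82 121 154 168 170 170 168 169 169 170 168 171 170 168 170]
 [ 69  36  52  91 134 159 168 170 169 169 169 170 169 170 168 169 169 171]
 [ 55  35  65 104 144 163 171 169 170 170 167 169 166 166 165 166 168 170]
 [ 44  44  76 114 150 165 170 169 168 169 167 161 155 154 155 154 161 166]
 [ 35  49  84 126 157 167 171 169 169 168 159 153 140 133 130 135 148 160]
 [ 35  58  95 134 160 169 168 169 169 165 154 144 130 116 106 112 128 147]
 [ 38  69 107 143 165 171 172 168 168 164 156 147 136 123 105  95 110 132]
 [ 47  81 121 152 168 168 170 171 169 163 157 154 151 137 119  94  96 118]
 [ 55  89 132 160 169 171 169 170 169 162 1
[... 580 characters left out ...]
43 152 156 160 163 165 168 168 169 169 170 170 170]]
sideblock
top plane [-0.2531415   0.05792725  0.96569344] [  0.26213443  -0.05998514 -52.21964276] 1.5040208503414367 tilt 0.26269577371764397 uphill dir deg -12.889270159020748
ring px 156.3741935483871 208.4774193548387 155 148 165 200 217
spot top [517.7148951  200.36105377  71.47257282] [517.67246635 200.08527901  71.47799316]
side plane [-0.25518008  0.05620901  0.96525835] [  0.26436455  -0.05823209 -55.10836787] 0.9156065702174755 tilt 0.2643660472783134 -12.422278238219857
ring px side 253.3090909090909 259.55454545454546 110 244 262 254 265
spot side [518.68740602 198.43009309  70.45919411] [518.15952133 200.37293386  71.58841203]
```

Run:
```python
from h import *
c=dict(np.load("top0.npz")); c["f"]=float(c["f"]); W=cloud(c); im=c["img"]
s=dict(np.load("side0.npz")); s["f"]=float(s["f"]); Ws=cloud(s)
K=8
def up(c,u0,v0,u1,v1,thr,z,name,inv=False,seed=None):
    g=cv2.cvtColor(c["img"],cv2.COLOR_BGR2GRAY)[v0:v1,u0:u1]
    b=cv2.resize(g,None,fx=K,fy=K,interpolation=cv2.INTER_CUBIC); m=((b<thr) if inv else (b>thr)).astype(np.uint8)
    n,l,st,ce=cv2.connectedComponentsWithStats(m)
    k=l[int((seed[1]-v0+.5)*K),int((seed[0]-u0+.5)*K)]
    cs,_=cv2.findContours((l==k).astype(np.uint8),0,1); p=max(cs,key=cv2.contourArea).reshape(-1,2)
    px=np.c_[(p[:,0]+.5)/K-.5+u0,(p[:,1]+.5)/K-.5+v0]
    q=np.array([onz(c,u,v,z)[:2] for u,v in px],np.float32); r=cv2.minAreaRect(q)
    print(name,"px",np.round(px.min(0),1),np.round(px.max(0),1),"rect",np.round(r[0],1),np.round(r[1],1),round(r[2],1)); return q
up(c,420,205,455,240,130,138,"tail",seed=(432,218))
up(c,335,210,378,255,110,42,"block",seed=(351,228))
up(c,348,224,366,242,140,42,"bore",inv=True,seed=(358,230))
g=cv2.cvtColor(im,cv2.COLOR_BGR2GRAY)
sub=g[222:244,346:370].astype(float); wt=np.clip(164-sub,0,None); v,u=np.mgrid[222:244,346:370]
ok=((u-357.5)**2+(v-232)**2)<8**2; wt*=ok; uc,vc=(wt*u).sum()/wt.sum(),(wt*v).sum()/wt.sum(); print("bore dark c",uc,vc,onz(c,uc,vc,40))
for mm in [Ws]:
    z=mm[...,2]; r=np.zeros(z.shape,bool); r[150:225,280:325]=1
    b=r&(z>38)&(z<46)&(mm[...,1]>-280)&(mm[...,1]<-200)&(abs(mm[...,0]-480)<50); print("side blocktop",b.sum(),np.nanmin(mm[b],0),np.nanmax(mm[b],0),np.nanmean(mm[b],0))
    b=r&(z>45)&(mm[...,1]<-340)&(mm[...,1]>-410)&(abs(mm[...,0]-498)<40); print("reader",b.sum(),np.nanmin(mm[b],0),np.nanmax(mm[b],0))
    b2=b&(z>80)&(z<134)
    P=mm[b2]; print(np.round(np.nanpercentile(P,[2,50,98],axis=0),1)); k=np.polyfit(P[:,0],P[:,1],1); print("front face slope deg",np.degrees(np.arctan(k[0])),np.std(P[:,1]-np.polyval(k,P[:,0])), "y at 498",np.polyval(k,498))
    b3=b&(z>45)&(z<64); P=mm[b3]; print(np.round(np.nanpercentile(P,[2,50,98],axis=0),1)); k=np.polyfit(P[:,0],P[:,1],1); print("stand face",np.degrees(np.arctan(k[0])),np.std(P[:,1]-np.polyval(k,P[:,0])))
crop(s,270,150,330,240,6,"sideC")
```

```text
tail px [429.6 204.6] [454.4 239.4] rect [ 498.4 -388.7] [69.3 50.5] 1.5
block px [334.6 209.6] [377.4 254.4] rect [ 480.6 -235.3] [100.7  95.3] 0.6
bore px [355.3 228.7] [361.9 235.8] rect [ 481.1 -241.4] [16.4 11.2] 29.5
bore dark c 358.6578073089701 231.9717607973422 [ 480.64244374 -241.21263618   40.        ]
side blocktop 94 [ 453.67080577 -265.54059052   38.05845548] [ 507.91557161 -209.27868862   42.35518067] [ 480.3317092  -235.9627553    40.34034825]
reader 309 [ 474.17987922 -391.79190155   45.03788967] [ 526.18664216 -345.49737212  138.54269309]
[[ 485.1 -370.1   80.4]
 [ 499.4 -364.4  106. ]
 [ 515.9 -358.8  133.3]]
front face slope deg 5.325906929348224 2.5031083455681746 y at 498 -364.57176446761565
[[ 474.8 -386.4   46.2]
 [ 498.7 -354.8   56.8]
 [ 524.1 -349.1   63.8]]
stand face 6.521116027168117 8.349303012355799
```

View pics/sideC.png

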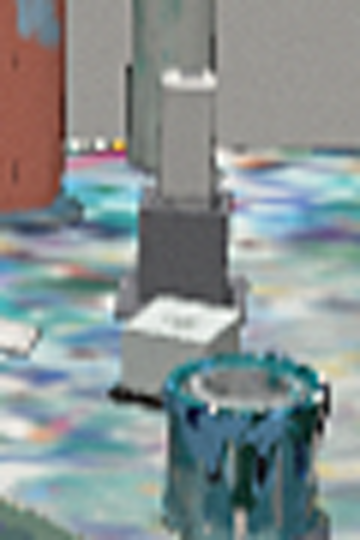

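```bash
cat >> h.py <<'E'
from scipy.spatial.transform import Rotation as R
def to(p,yaw=None):
    "shift in tool axes to reach world p, and turn deg (mod 180) so tool x has world heading yaw"
    s=monitor.sense(); Rm=R.from_rotvec(s["tool_rot"]).as_matrix(); h=np.degrees(np.arctan2(Rm[1,0],Rm[0,0]))
    d=np.array(p)-s["tool_pos"]
    print("t",round(s["t"],2),"pos",np.round(s["tool_pos"],1),"head x",round(h,2),"z",np.round(Rm[:,2],3),"w",round(s["width"],1),"F",np.round(s["contact_force"],1))
    print("shift now mm",np.round(Rm.T@d,1))
    if yaw is not None:
        turn=-((yaw-h+90)%180-90); print("turn",round(turn,2))
        Rn=Rm@R.from_euler('z',turn,degrees=True).as_matrix(); print("shift after turn",np.round(Rn.T@d,1), "q6",s["joint_positions"][5])
E
python3 -c "
from h import *
to((498.2,-376.5,200),95)"
```

```text
t 0.1 pos [ 200.9 -564.7  202.9] head x -70.42 z [-0.     0.002 -1.   ] w 87.7 F [ 1.2 -0.8  0.4]
shift now mm [ -77.6 -343.1    3.1]
turn 14.58
shift after turn [-161.5 -312.5    3.1] q6 -0.11510278003015656
```

{"method": "apply_moves", "body": {"rows": [[100,-0.008,-0.036,0,0],[100,-0.008,-0.036,0,0],[100,-0.008,-0.036,0,0],[100,-0.008,-0.036,0,0],[100,-0.008,-0.036,0,0],[100,-0.008,-0.036,0,0],[100,-0.008,-0.036,0,0],[100,-0.008,-0.036,0,0]], "newtons": 25}}

```text
t: 0.77
tool_pos: [452.9, -406.1, 198.8]
tool_rot: [2.555, -1.828, -0.011]
contact_force: [-0.2, -0.7, -0.7]
width: 87.8
```

```bash
python3 -c "
from h import *
to((498.2,-376.5,200),95)"
```

```text
t 0.77 pos [ 452.9 -406.1  198.8] head x -71.17 z [-0.006  0.004 -1.   ] w 87.8 F [-0.2 -0.7 -0.7]
shift now mm [-13.4 -52.4  -1.3]
turn 13.83
shift after turn [-25.6 -47.7  -1.3] q6 0.39950314722229585
```

{"method": "apply_moves", "body": {"rows": [[100,0,0,0,6.9],[100,0,0,0,6.9],[100,-0.006,-0.012,0,0],[100,-0.006,-0.012,0,0],[100,-0.006,-0.012,0,0],[100,-0.006,-0.012,0,0],[100,0,0,0,0],[100,0,0,0,0]]}}

```text
t: 1.43
tool_pos: [508.0, -367.7, 195.2]
tool_rot: [-2.314, 2.122, 0.02]
contact_force: [-0.5, -0.5, 0.3]
width: 87.5
```

```bash
python3 -c "
from h import *
to((498.2,-376.5,114),95)
c=cam('side'); crop(c,250,60,400,200,5,'s1'); c=cam('top'); crop(c,350,150,500,270,5,'t1')"
```

```text
t 1.43 pos [ 508.  -367.7  195.2] head x -85.03 z [-0.008  0.01  -1.   ] w 87.5 F [-0.5 -0.5  0.3]
shift now mm [ 8.8 10.  81.2]
turn -0.03
shift after turn [ 8.8 10.  81.2] q6 0.745478355558442
```

View pics/s1.png

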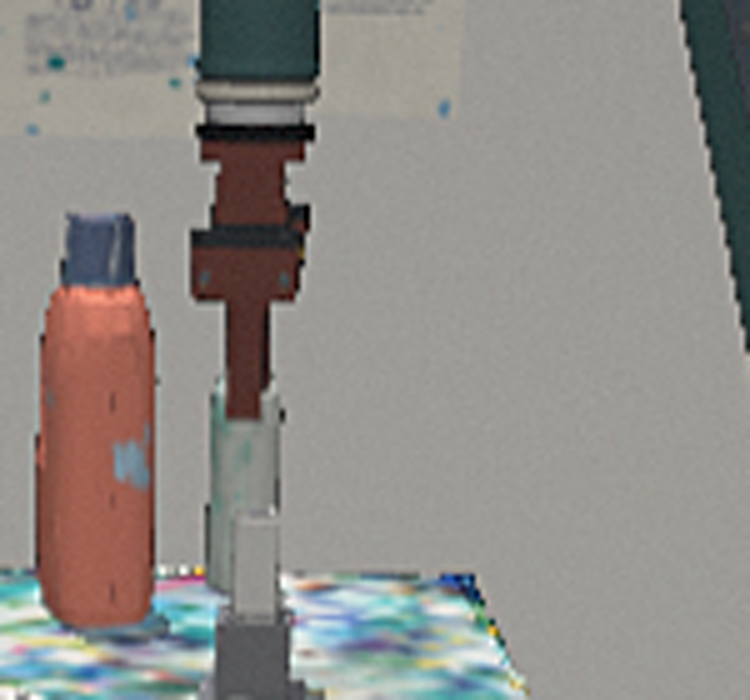

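{"method": "apply_moves", "body": {"rows": [[100,0.0045,0.005,0.005,0],[100,0.0045,0.005,0.005,0],[100,0,0,0.008,0],[100,0,0,0.008,0],[100,0,0,0.006,0],[100,0,0,0.004,0],[100,0,0,0,0],[100,0,0,0,0]]}}

```text
t: 2.2
tool_pos: [493.2, -380.3, 154.2]
tool_rot: [-2.31, 2.128, 0.024]
contact_force: [-0.0, 0.3, 0.5]
width: 87.8
```

```bash
python3 -c "
from h import *
to((498.2,-376.5,114),95)"
```

```text
t 2.2 pos [ 493.2 -380.3  154.2] head x -85.31 z [-0.011  0.011 -1.   ] w 87.8 F [-0.   0.3  0.5]
shift now mm [-2.9 -5.7 40.1]
turn -0.31
shift after turn [-2.9 -5.7 40.1] q6 0.7204622778451207
```

{"method": "apply_moves", "body": {"rows": [[100,-0.002,-0.004,0.003,0],[100,0,0,0.006,0],[100,0,0,0.006,0],[100,0,0,0.006,0],[100,0,0,0.006,0],[100,0,0,0.003,0],[100,0,0,0,0],[100,0,0,0,0]]}}

```text
t: 2.87
tool_pos: [498.0, -376.9, 121.1]
tool_rot: [-2.311, 2.126, 0.023]
contact_force: [0.4, -0.4, 0.5]
width: 87.6
```

```bash
python3 -c "
from h import *
to((498.2,-376.5,114),95)
c=cam('side'); crop(c,250,100,370,200,6,'s2')"
```

```text
t 2.87 pos [ 498.  -376.9  121.1] head x -85.24 z [-0.01   0.011 -1.   ] w 87.6 F [ 0.4 -0.4  0.5]
shift now mm [-0.3 -0.3  7.1]
turn -0.24
shift after turn [-0.3 -0.3  7.1] q6 0.7281243980771395
```

View pics/s2.png

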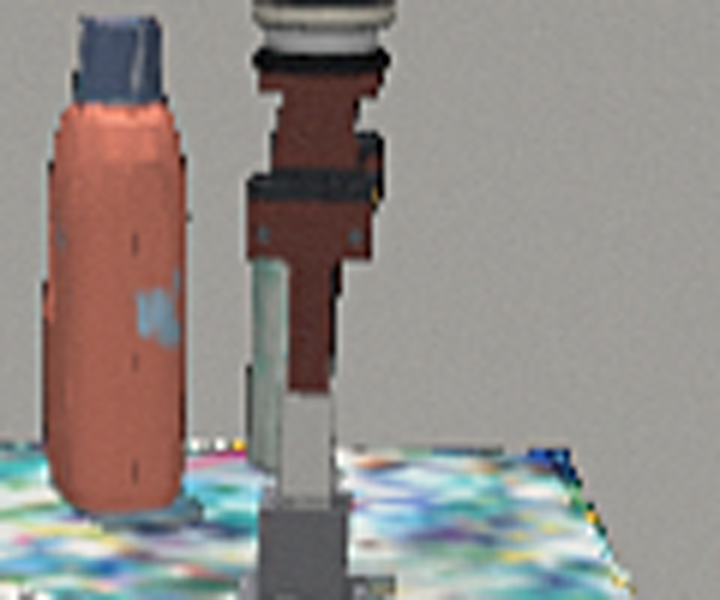

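{"method": "apply_moves", "body": {"rows": [[100,0,0,0.003,0],[100,0,0,0.002,0],[100,0,0,0,0],[30,0,0,0,0],[10,0,0,0,0],[10,0,0,0,0],[10,0,0,0,0],[10,0,0,0,0]], "newtons": 25}}

```text
t: 3.58
tool_pos: [498.5, -377.7, 116.9]
tool_rot: [-2.311, 2.127, 0.019]
contact_force: [0.1, -1.0, 0.1]
width: 58.1
```

{"method": "apply_moves", "body": {"rows": [[10,0,0,0,0],[10,0,0,0,0],[10,0,0,0,0],[10,0,0,0,0],[10,0,0,0,0],[10,0,0,0,0],[10,0,0,0,0],[10,0,0,0,0]]}}

```text
t: 4.25
tool_pos: [498.7, -377.7, 117.1]
tool_rot: [-2.31, 2.127, 0.019]
contact_force: [-0.7, 0.6, 0.2]
width: 25.3
```

{"method": "apply_moves", "body": {"rows": [[10,0,0,-0.006,0],[10,0,0,-0.008,0],[10,0,0,-0.01,0],[10,0,0,-0.01,0],[10,0,0,-0.01,0],[10,0,0,-0.008,0],[10,0,0,-0.004,0],[10,0,0,0,0]]}}

```text
t: 4.92
tool_pos: [499.3, -378.5, 180.2]
tool_rot: [-2.311, 2.127, 0.017]
contact_force: [0.3, -0.0, -1.8]
width: 25.4
```

```bash
python3 -c "
from h import *
to((479.5,-238.3,175),95)
c=cam('side'); crop(c,250,60,390,200,5,'s3')"
```

```text
t 4.92 pos [ 499.3 -378.5  180.2] head x -85.25 z [-0.007  0.008 -1.   ] w 25.4 F [ 0.3 -0.  -1.8]
shift now mm [-141.3    8.1    6.5]
turn -0.25
shift after turn [-141.4    7.5    6.5] q6 0.7281264237180366
```

View pics/s3.png

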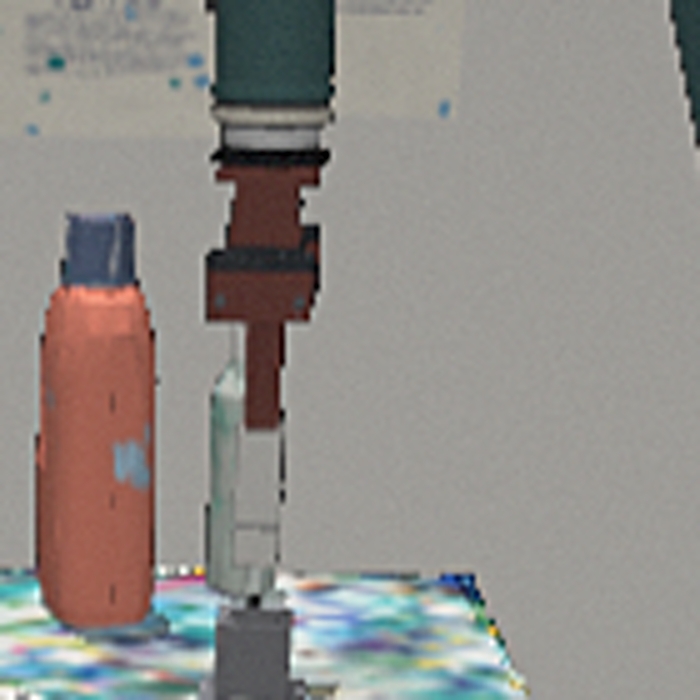

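{"method": "apply_moves", "body": {"rows": [[10,0,0,-0.008,0],[10,-0.01,0,-0.006,0],[10,-0.022,0.001,0,0],[10,-0.022,0.001,0,0],[10,-0.022,0.001,0,0],[10,-0.022,0.001,0,0],[10,-0.016,0.001,0,0],[10,-0.008,0,0,0]]}}

```text
t: 5.63
tool_pos: [482.0, -250.8, 196.0]
tool_rot: [-2.306, 2.131, 0.022]
contact_force: [0.1, 0.7, -1.1]
width: 25.2
```

{"method": "apply_moves", "body": {"rows": [[10,0,0,0,0],[10,0,0,0,0],[10,0,0,0,0],[10,0,0,0,0],[10,0,0,0,0],[10,0,0,0,0],[10,0,0,0,0],[10,0,0,0,0]]}}

```text
t: 6.3
tool_pos: [483.0, -252.9, 196.4]
tool_rot: [-2.307, 2.132, 0.019]
contact_force: [0.3, -0.1, -1.1]
width: 24.9
```

```bash
python3 -c "
from h import *
to((479.5,-238.3,165),95)"
```

```text
t 6.3 pos [ 483.  -252.9  196.4] head x -85.48 z [-0.009  0.009 -1.   ] w 24.9 F [ 0.3 -0.1 -1.1]
shift now mm [-14.5   2.1  31.6]
turn -0.48
shift after turn [-14.5   2.   31.6] q6 0.8804931551763582
```

{"method": "apply_moves", "body": {"rows": [[10,-0.005,0.001,0.003,0],[10,-0.005,0.001,0.004,0],[10,-0.002,0,0.005,0],[10,0,0,0.005,0],[10,0,0,0.003,0],[10,0,0,0,0],[10,0,0,0,0],[10,0,0,0,0]]}}

```text
t: 6.97
tool_pos: [478.7, -239.2, 173.3]
tool_rot: [-2.307, 2.132, 0.022]
contact_force: [-0.3, -0.5, -1.7]
width: 25.2
```

```bash
python3 -c "
from h import *
to((479.5,-238.3,165),95)
c=cam('side'); crop(c,250,100,390,240,5,'s4'); np.savez('s4.npz',**c); c=cam('top'); crop(c,310,180,430,280,6,'t4')"
```

```text
t 6.97 pos [ 478.7 -239.2  173.3] head x -85.49 z [-0.01  0.01 -1.  ] w 25.2 F [-0.3 -0.5 -1.7]
shift now mm [-0.7 -0.9  8.3]
turn -0.49
shift after turn [-0.7 -0.9  8.3] q6 0.8968286068839254
```

View pics/s4.png

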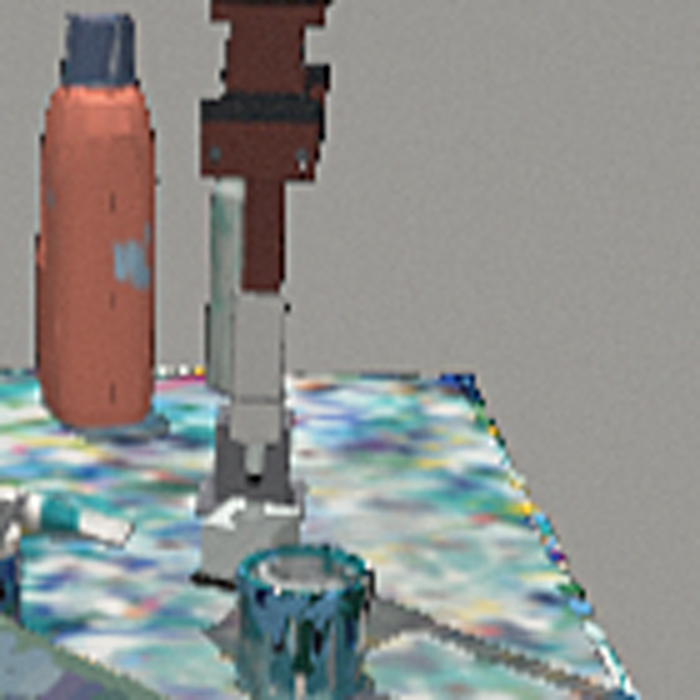

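View pics/t4.png

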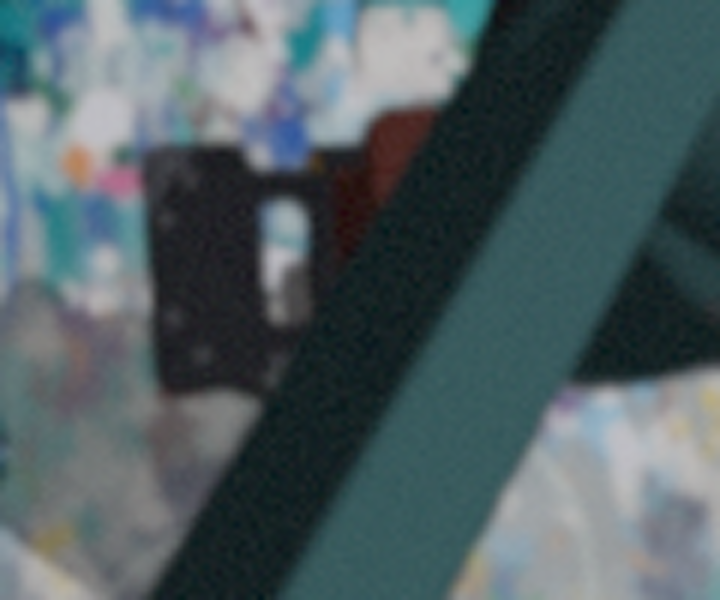

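```bash
python3 -c "
from h import *
c=dict(np.load('s4.npz')); c['f']=float(c['f'])
for p in [(478.7,-239.2,64.3),(478.7,-239.2,94.3),(479.5,-238.3,64.3),(479.5,-238.3,42),(478.7,-239.2,67.3)]: print(p,np.round(proj(c,p),2))
c0=dict(np.load('side0.npz')); c0['f']=float(c0['f'])
crop(c0,280,190,320,220,16,'bore0'); crop(c,280,180,320,220,14,'bore4')
Ws=cloud(c0);z=Ws[...,2]
g=cv2.cvtColor(c0['img'],cv2.COLOR_BGR2GRAY); print(g[196:212,286:316])"
```

```text
(478.7, -239.2, 64.3) [301.06 196.18]
(478.7, -239.2, 94.3) [301.39 187.22]
(479.5, -238.3, 64.3) [300.77 196.26]
(479.5, -238.3, 42) [300.53 202.82]
(478.7, -239.2, 67.3) [301.1  195.29]
[[102 109 115 115 143 132 110  82  84  84  87  89  87  88  89  83  88  90
   87  85  87  77 146 142 134 183 188 183 181 183]
 [ 87  90  96  96 158 137 119  83  84  84  85  87  83  82  88  86  84  83
   84  86  84  71 115 128 122 147 200 194 193 191]
 [118 127 137 129 132 132 122  84  80  79  75  73  76  72  80  80  79  83
   88  87  87  72  71 130 126 162 202 202 197 194]
 [165 193 222 164 133 133 119  80  71  87 146 146 147 118  91  70  72  71
   76  80  85  66  67 137 129 186 181 178 182 193]
 [182 218 250 156 129 132 122  99 109 184 228 226 228 203 187 171 174 146
  117  89  90  59  59 127 120 184 177 166 179 199]
 [186 201 230 138 122 124 119 144 196 241 236 233 231 233 238 240 244 227
  201 180 181 171 149 173 116 187 189 184 191 209]
 [207 199 194  95  95 106 144 208 236 232 230 217 217 218 227 221 224 226
  234 234 238 243 238 205 105 190 194 195 199 209]
 [181 179 187 131 147 166 225 238 234
[... 388 characters left out ...]
152 153 194 193 217 224
  224 164 113 113 113 110 176 166 160 168 170 175]
 [154 147 150 152 147 145 146 146 144 143 146 144 142 139 137 136 140 158
  144 110 117 120 116 110 170 174 174 176 174 164]
 [160 157 146 138 142 147 147 146 145 141 145 146 146 144 146 147 151 150
  123 114 111 111 115 109 150 146 157 173 139 132]
 [173 177 171 166 148 148 146 145 145 144 147 146 144 147 151 146 148 138
  128 110  80  94  94  97 108  98 124 160  87  71]
 [199 203 197 196 159 142 146 146 149 144 146 147 150 143 141 127 119 107
  123 104 104 111 104 107 115 112 117 110  92  91]
 [184 192 200 206 162 143 145 144 147 147 147 149 145 121  96  90  78 113
  141 134 135 134 122 129 134 131 139 122 110  93]]
```

View pics/bore0.png

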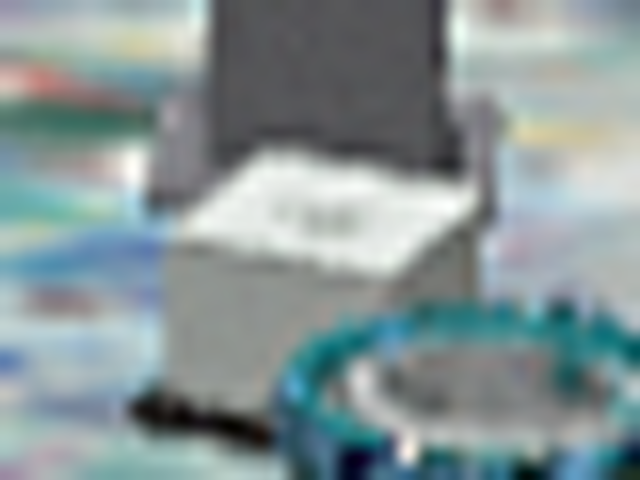

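View pics/bore4.png

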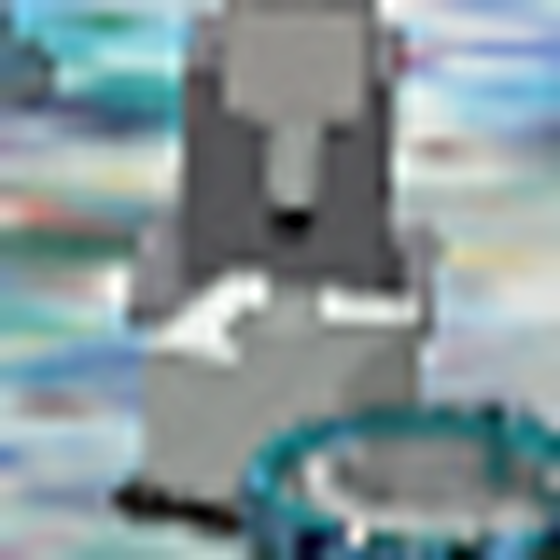

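{"method": "apply_moves", "body": {"rows": [[10,-0.0005,-0.0005,0.003,0],[10,0,0,0.003,0],[10,0,0,0.004,0],[10,0,0,0.004,0],[10,0,0,0.003,0],[10,0,0,0.002,0],[10,0,0,0,0],[10,0,0,0,0]]}}

```text
t: 7.73
tool_pos: [479.6, -239.1, 152.7]
tool_rot: [-2.306, 2.132, 0.02]
contact_force: [0.4, -0.3, -1.7]
width: 25.3
```

```bash
python3 -c "
from h import *
to((479.5,-238.3,121),95)
c=cam('side'); crop(c,270,160,330,220,10,'s5')"
```

```text
t 7.73 pos [ 479.6 -239.1  152.7] head x -85.51 z [-0.009  0.009 -1.   ] w 25.3 F [ 0.4 -0.3 -1.7]
shift now mm [-0.5 -0.3 31.7]
turn -0.51
shift after turn [-0.5 -0.3 31.7] q6 0.89818206252298
```

View pics/s5.png

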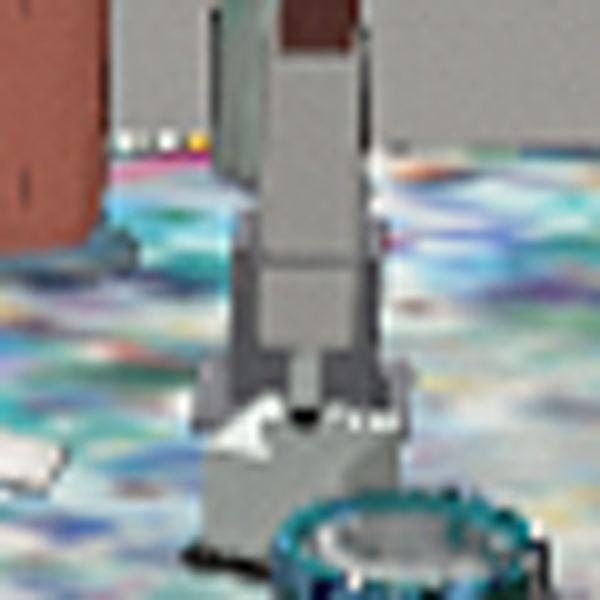

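{"method": "apply_moves", "body": {"rows": [[10,-0.0003,0,0.0015,0],[10,0,0,0.002,0],[10,0,0,0.002,0],[10,0,0,0.002,0],[10,0,0,0.002,0],[10,0,0,0.001,0],[10,0,0,0,0],[10,0,0,0,0]]}}

```text
t: 8.45
tool_pos: [479.8, -238.9, 141.5]
tool_rot: [-2.306, 2.132, 0.019]
contact_force: [-0.3, 0.5, -0.8]
width: 25.1
```

```bash
python3 -c "
from h import *
to((479.5,-238.3,121),95)"
```

```text
t 8.45 pos [ 479.8 -238.9  141.5] head x -85.51 z [-0.008  0.008 -1.   ] w 25.1 F [-0.3  0.5 -0.8]
shift now mm [-0.4  0.  20.5]
turn -0.51
shift after turn [-0.4  0.  20.5] q6 0.8986686538266683
```

{"method": "apply_moves", "body": {"rows": [[10,0,0,0.0015,0],[10,0,0,0.0025,0],[10,0,0,0.0025,0],[10,0,0,0.002,0],[10,0,0,0.0015,0],[10,0,0,0.001,0],[10,0,0,0,0],[10,0,0,0,0]]}}

```text
t: 9.12
tool_pos: [479.7, -238.8, 129.3]
tool_rot: [-2.306, 2.132, 0.019]
contact_force: [-0.1, -1.1, -1.1]
width: 25.3
```

```bash
python3 -c "
from h import *
to((479.5,-238.3,121),95)"
```

```text
t 9.12 pos [ 479.7 -238.8  129.3] head x -85.51 z [-0.009  0.008 -1.   ] w 25.3 F [-0.1 -1.1 -1.1]
shift now mm [-0.5  0.1  8.3]
turn -0.51
shift after turn [-0.5  0.1  8.3] q6 0.8986803495195499
```

{"method": "apply_moves", "body": {"rows": [[10,0,0,0.001,0],[10,0,0,0.0015,0],[10,0,0,0.0015,0],[10,0,0,0.001,0],[10,0,0,0.001,0],[10,0,0,0.0005,0],[10,0,0,0,0],[10,0,0,0,0]]}}

```text
t: 9.78
tool_pos: [480.3, -239.1, 122.9]
tool_rot: [-2.306, 2.132, 0.016]
contact_force: [-0.0, -0.3, 0.1]
width: 25.3
```

```bash
python3 -c "
from h import *
to((479.5,-238.3,121),95)"
```

```text
t 9.78 pos [ 480.3 -239.1  122.9] head x -85.51 z [-0.007  0.008 -1.   ] w 25.3 F [-0.  -0.3  0.1]
shift now mm [-0.8  0.7  1.9]
turn -0.51
shift after turn [-0.8  0.7  1.9] q6 0.8986164832314022
```

Spring is being felt (about +1.5 N). Press on until the shoulder is home.

{"method": "apply_moves", "body": {"rows": [[10,0,0,0.001,0],[10,0,0,0.001,0],[10,0,0,0.001,0],[10,0,0,0.001,0],[10,0,0,0.001,0],[10,0,0,0.001,0],[10,0,0,0.001,0],[10,0,0,0.001,0]]}}

```text
t: 10.45
tool_pos: [481.7, -239.3, 121.1]
tool_rot: [-2.305, 2.131, 0.01]
contact_force: [-1.6, 1.7, 10.1]
width: 25.4
```

```bash
python3 -c "
from h import *
to((479.5,-238.3,121),95)"
```

```text
t 10.45 pos [ 481.7 -239.3  121.1] head x -85.51 z [-0.003  0.006 -1.   ] w 25.4 F [-1.6  1.7 10.1]
shift now mm [-1.2  2.1  0.1]
turn -0.51
shift after turn [-1.2  2.1  0.1] q6 0.8986685712381727
```

{"method": "apply_moves", "body": {"rows": [[10,0,0,0.001,0],[10,0,0,0.001,0],[10,0,0,0.001,0],[10,0,0,0.001,0],[10,0,0,0.001,0],[10,0,0,0.001,0],[10,0,0,0.0005,0],[10,0,0,0,0]]}}

```text
t: 11.12
tool_pos: [481.5, -239.0, 121.4]
tool_rot: [-2.305, 2.131, 0.006]
contact_force: [-1.5, 1.0, 1.8]
width: 25.1
```

```bash
python3 -c "
from h import *
to((479.5,-238.3,121),95)
c=cam('side'); crop(c,270,130,340,220,8,'s6')"
```

```text
t 11.12 pos [ 481.5 -239.   121.4] head x -85.5 z [-0.001  0.005 -1.   ] w 25.1 F [-1.5  1.   1.8]
shift now mm [-0.8  2.   0.4]
turn -0.5
shift after turn [-0.9  2.   0.4] q6 0.8988226720265754
```

View pics/s6.png

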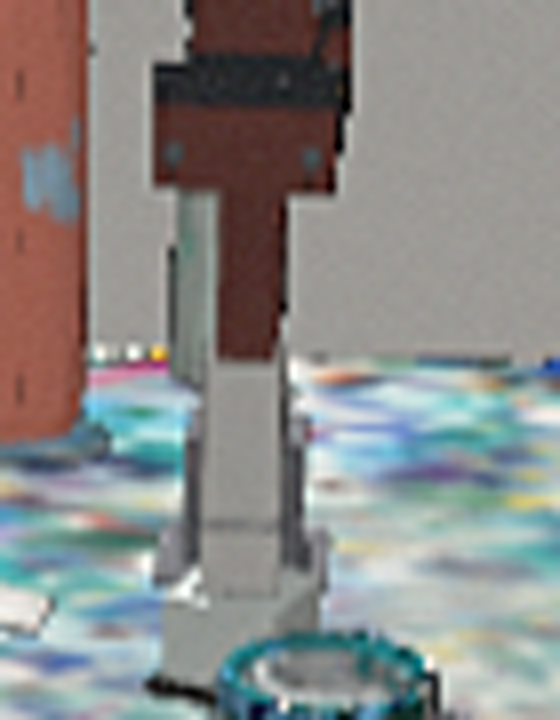

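{"method": "apply_moves", "body": {"rows": [[10,0,0,-0.002,0],[10,0,0,-0.003,0],[10,0,0,-0.003,0],[10,0,0,-0.003,0],[10,0,0,-0.002,0],[10,0,0,-0.001,0],[10,0,0,0,0],[10,0,0,0,0]]}}

```text
t: 11.83
tool_pos: [480.9, -239.1, 135.5]
tool_rot: [-2.306, 2.131, 0.009]
contact_force: [-0.7, 0.4, -1.1]
width: 25.0
```

```bash
python3 -c "
from h import *
to((479.5,-238.3,141),95)"
```

```text
t 11.83 pos [ 480.9 -239.1  135.5] head x -85.49 z [-0.003  0.005 -1.   ] w 25.0 F [-0.7  0.4 -1.1]
shift now mm [-0.9  1.4 -5.5]
turn -0.49
shift after turn [-0.9  1.4 -5.5] q6 0.898824528363218
```

{"method": "apply_moves", "body": {"rows": [[10,0,0,-0.002,0],[10,0,0,-0.002,0],[10,0,0,0,0],[10,0,0.001,0,0],[10,0,0.002,0,0],[10,0,0.002,0,0],[10,0,0.002,0,0],[10,0,0.001,0,0]], "newtons": 8}}

```text
t: 12.5
tool_pos: [473.4, -239.9, 140.0]
tool_rot: [-2.305, 2.13, 0.006]
contact_force: [0.6, 0.5, -1.7]
width: 26.0
```

```bash
python3 -c "
from h import *
to((479.5,-238.3,141),95)
c=cam('side'); crop(c,260,130,340,220,8,'s7')"
```

```text
t 12.5 pos [ 473.4 -239.9  140. ] head x -85.49 z [-0.001  0.005 -1.   ] w 26.0 F [ 0.6  0.5 -1.7]
shift now mm [-1.2 -6.2 -1. ]
turn -0.49
shift after turn [-1.1 -6.2 -1. ] q6 0.8884864922137861
```

View pics/s7.png

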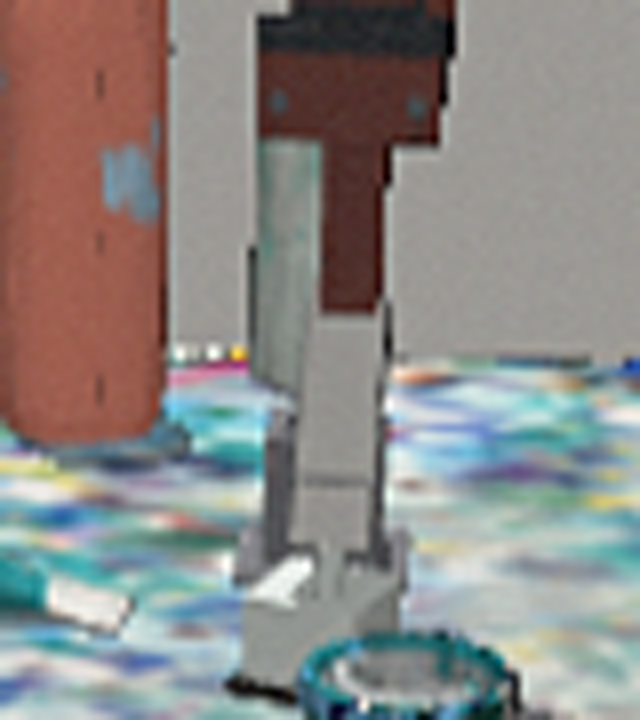

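{"method": "apply_moves", "body": {"rows": [[10,0,0.0015,0,0],[10,0,0.0025,0.0005,0],[10,0,0.0025,0.0005,0],[10,0,0.0025,0.0005,0],[10,0,0.0025,0.0005,0],[10,0,0.002,0,0],[10,0,0.001,0,0],[10,0,0,0,0]]}}

```text
t: 13.22
tool_pos: [457.3, -241.4, 137.9]
tool_rot: [-2.304, 2.131, 0.005]
contact_force: [0.9, -1.2, -1.5]
width: 25.9
```

```bash
python3 -c "
from h import *
to((452,-240.5,139),95)
c=cam('side'); crop(c,260,130,340,220,8,'s8'); np.savez('s8.npz',**c)"
```

```text
t 13.22 pos [ 457.3 -241.4  137.9] head x -85.52 z [-0.     0.004 -1.   ] w 25.9 F [ 0.9 -1.2 -1.5]
shift now mm [-1.3  5.3 -1.1]
turn -0.52
shift after turn [-1.4  5.2 -1.1] q6 0.8687343803588071
```

View pics/s8.png

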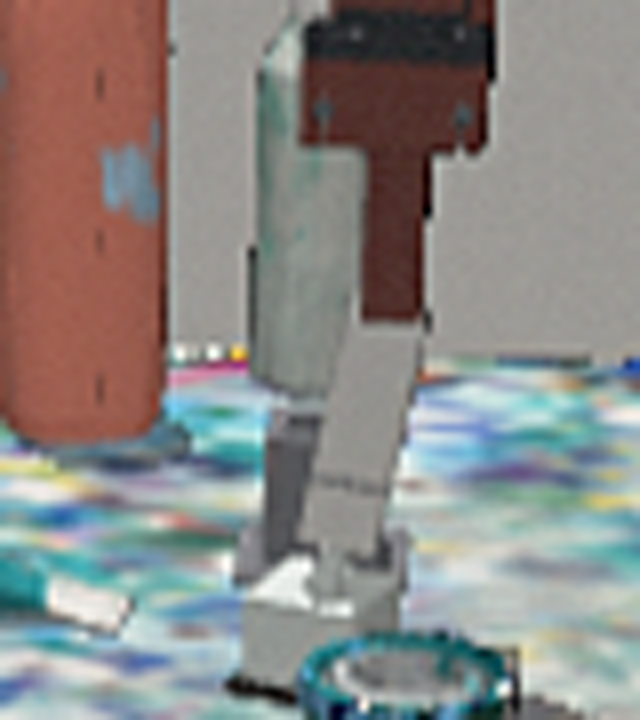

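{"method": "apply_moves", "body": {"rows": [[10,0,0.001,0,0],[10,0,0.0015,0,0],[10,0,0.001,0,0],[10,0,0.0005,0,0],[10,0,0,0,0],[10,0,0,0,0],[10,0,0,0,0],[10,0,0,0,0]]}}

```text
t: 13.93
tool_pos: [453.3, -241.8, 137.8]
tool_rot: [-2.305, 2.131, 0.005]
contact_force: [0.8, -0.0, -1.9]
width: 25.7
```

```bash
cat > tilt.py <<'E'
from h import *
def tilt(c,box,ylo,yhi,flat=None):
    "line fit of the reader's body edges in side view -> tilt; depth points on near face"
    W=cloud(c); u0,v0,u1,v1=box
    m=np.zeros(W.shape[:2],bool); m[v0:v1,u0:u1]=1
    m&=(W[...,1]>ylo)&(W[...,1]<yhi)
    g=c["img"].astype(int); sat=g.max(-1)-g.min(-1); m&=(sat<22)&(g.mean(-1)>115)&(g.mean(-1)<215)
    n,l,st,ce=cv2.connectedComponentsWithStats(m.astype(np.uint8)); k=1+np.argmax(st[1:,4]); m=l==k
    print("px",st[k])
    return m,W
E
python3 -c "
from tilt import *
to((452,-240.5,139),95)
c=cam('side'); np.savez('s9.npz',**c); crop(c,260,130,340,220,8,'s9')
m,W=tilt(c,(285,160,325,212),-240,-215)
P=W[m]; print(np.nanmin(P,0),np.nanmax(P,0))
L=[];
for z in range(50,120,5):
    q=P[(P[:,2]>=z)&(P[:,2]<z+5)]
    if len(q)>4: L.append((z+2.5,q[:,0].min(),q[:,0].max(),np.median(q[:,1]),len(q)))
L=np.array(L); print(np.round(L,1))
"
```

```text
t 13.93 pos [ 453.3 -241.8  137.8] head x -85.51 z [-0.     0.004 -1.   ] w 25.7 F [ 0.8 -0.  -1.9]
shift now mm [-1.4  1.2 -1.1]
turn -0.51
shift after turn [-1.4  1.2 -1.1] q6 0.8632343450038408
px [298 168  16  40 338]
[ 443.29468055 -239.90200999   29.50614497] [ 487.08931325 -215.79433633  160.2904748 ]
[[  52.5  471.9  481.7 -235.     6. ]
 [  62.5  461.3  480.7 -227.2    7. ]
 [  67.5  461.3  486.6 -227.    14. ]
 [  72.5  458.1  486.7 -226.4   14. ]
 [  77.5  456.2  487.1 -227.    20. ]
 [  82.5  455.8  484.8 -226.9   14. ]
 [  87.5  456.7  484.4 -227.3   13. ]
 [  92.5  453.   483.9 -227.5   15. ]
 [  97.5  453.5  481.6 -227.3   15. ]
 [ 102.5  450.2  482.  -227.8   18. ]
 [ 107.5  449.   478.9 -229.    15. ]
 [ 112.5  447.9  478.9 -228.    16. ]
 [ 117.5  447.9  479.5 -228.4   19. ]]
```

View pics/s9.png

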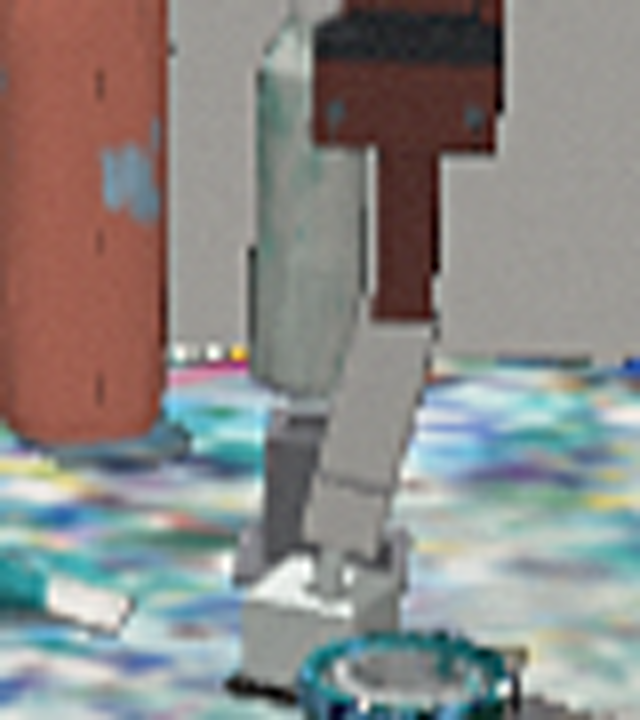

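```bash
python3 -c "
from h import *
c=dict(np.load('s9.npz')); c['f']=float(c['f'])
def onface(u,v):
    # vertical plane through (468,-227) with direction heading 4.5deg
    o,d=ray(c,u,v); n=np.array([-np.sin(np.radians(4.5)),np.cos(np.radians(4.5)),0]); p0=np.array([468,-227.3,90]); return o+d*((p0-o)@n)/(d@n)
ex=np.array([np.cos(np.radians(4.5)),np.sin(np.radians(4.5)),0])
g=cv2.cvtColor(c['img'],cv2.COLOR_BGR2GRAY).astype(float)
for v in range(172,198,2): print(v,g[v,290:320].astype(int))
for a,b in [((360,335),(308,520)),((435,330),(378,550)),((322,480),(390,492)),((308,535),(378,556))]:
    A=onface(a[0]/8+260-.5,a[1]/8+130-.5);B=onface(b[0]/8+260-.5,b[1]/8+130-.5); d=A-B; print(np.round(A,1),np.round(B,1),'tilt',np.arctan2(-d@ex,d[2]))
"
```

```text
172 [163  85 121 121 131 137 139 134 137 135 134 141 128 122 141 151 147 147
 151 148 149 148 148 143 109 154 155 158 154 152]
174 [150 101 123 111 127 133 137 141 135 132 138 131 118 141 148 148 148 147
 143 148 147 147 149 114 162 161 148 141 139 141]
176 [158 110 115 109 129 132 139 141 130 137 140 132 121 153 152 149 148 146
 150 148 147 145 143 106 178 181 174 166 167 170]
178 [169 159 140 120  92 106 116 123 114 128 124 130 136 148 149 144 143 144
 147 146 148 150 128 116 135 151 171 193 217 217]
180 [201 202 210 194 186 191 146 145 145 152 155 140 155 146 146 147 143 147
 145 149 150 136 107 172 168 169 172 179 195 210]
182 [187 187 187 149 135 135  72  78  76  73  75 139 148 148 147 146 145 147
 148 146 143 132 219 215 213 210 208 204 185 173]
184 [214 214 225 134 120 118 111 112 113 103 113 147 148 147 147 149 147 146
 146 150 131 141 227 222 217 209 202 196 184 164]
186 [130 133 137  92  82  84  88  84  85  79 149 150 147 145 146 148 145 149
 144 142 129 220 206 191 179 168 165 167 170 161]
188 [ 94 105 127  92  87  85  87  87  84  94 142 144 149 147 148 148 146 146
 145 128 215 225 210 194 191 190 187 175 163 147]
190 [184 195 215  94  85  85  89  86  80 152 132 137 117 118 115 123 126 132
 130 125 169 149 166 184 190 177 163 150 139 129]
192 [217 227 197  90  85  83  89  84 106 149 147 149 145 149 150 147 149 153
 122 197 223 219 218 219 222 208 196 182 172 162]
194 [158 163 148  83  85  84  84  81 156 151 147 146 144 146 148 148 146 137
 131 176 176 180 181 176 176 174 179 180 184 186]
196 [146 137 110  84  83  87  83  97 154 152 146 148 144 145 145 146 152 124
 146 144 134 186 193 190 186 190 189 188 184 190]
[ 469.3 -227.2  150.2] [ 486.8 -225.8   74. ] tilt 0.2257061691414436
[ 440.9 -229.4  153.6] [ 459.  -228.    63.1] tilt 0.1973844535122983
[ 481.8 -226.2   90.8] [ 455.3 -228.3   87.4] tilt -1.441592346576329
[ 486.6 -225.8   67.7] [ 458.9 -228.    60.6] tilt -1.3181630206328818
```

```bash
python3 -c "
from h import *
c=dict(np.load('side0.npz')); c['f']=float(c['f'])
print(c['f'],proj(c,(508,-317,176)),proj(c,(508,-317,195)))
print('tail',proj(c,(498,-377,138)),'standtop front',proj(c,(498,-354,66)))
print('s9 tips',[proj(c,(453,-222,z)) for z in (60,80,100,119,138,160)])
c=dict(np.load('s9.npz')); c['f']=float(c['f']); W=cloud(c)
for v in range(150,206,2): print(v,np.round(W[v,306],1),c['img'][v,306], np.round(W[v,311],1),c['img'][v,311])
"
```

```text
393.30331244099784 (np.float64(296.8493698127212), np.float64(155.31132812445688)) (np.float64(297.02923910688963), np.float64(149.58831839563206))
tail (np.float64(302.1239889083613), np.float64(162.121046080317)) standtop front (np.float64(300.41753579951916), np.float64(184.11673507568602))
s9 tips [(np.float64(308.3589001839403), np.float64(199.98556217893042)), (np.float64(308.625562878607), np.float64(193.95826940163826)), (np.float64(308.8954343256986), np.float64(187.85845020538454)), (np.float64(309.1548373615734), np.float64(181.99524520593584)), (np.float64(309.4172400142172), np.float64(176.06424081479216)), (np.float64(309.72489099110015), np.float64(169.11050282301417))]
150 [  596.4 -1245.7   -26.8] [170 172 170] [ 451.3 -218.4  219.9] [41 46 77]
152 [  596.6 -1251.2   -39.6] [169 173 170] [ 450.7 -215.4  214.6] [49 52 82]
154 [  595.8 -1248.3   -50.4] [167 173 172] [ 450.5 -216.2  208.4] [41 44 78]
156 [  595.6 -1250.4   -62.6] [168 171 169] [ 450.5 -218.4  201.7] [46 50 81]
158 [  596.1 -1257.9   -76.1] [167 171 169] [ 450.  -216.3  196.2] [45 48 82]
160 [  594.5 -12
[... 1074 characters left out ...]
88 [ 462.6 -227.2   97. ] [143 146 148] [ 479.1 -521.3   -2.4] [229 229 214]
190 [ 462.4 -227.5   90.4] [125 125 127] [ 476.3 -498.5   -2.6] [141 145 159]
192 [ 462.  -226.6   84.1] [145 149 149] [ 473.1 -472.2   -1.4] [215 222 214]
194 [ 461.9 -227.5   77.2] [142 145 149] [ 471.  -456.4   -3.7] [182 184 173]
196 [ 461.7 -228.2   70.3] [148 151 154] [nan nan nan] [188 191 177]
198 [ 461.3 -227.6   63.9] [148 153 154] [ 4.647e+02 -4.043e+02 -3.000e-01] [153 166 155]
200 [ 476.6 -355.4    8.9] [87 83 83] [ 462.4 -386.2   -1.1] [200 192 167]
202 [ 463.6 -250.4   41.7] [150 155 149] [ 459.9 -366.4   -1.2] [212 200 182]
204 [ 461.6 -236.3   40.4] [145 149 143] [ 457.6 -347.6   -1.4] [201 186 180]
```

{"method": "apply_moves", "body": {"rows": [[10,0,0.001,0,0],[10,0,0.0015,0,0],[10,0,0.001,0,0],[10,0,0.001,0,0],[10,0,0,0,0],[10,0,0,0,0],[10,0,0,0,0],[10,0,0,0,0]]}}

```text
t: 14.65
tool_pos: [448.2, -242.1, 137.8]
tool_rot: [-2.305, 2.131, 0.005]
contact_force: [0.9, -0.3, -1.8]
width: 25.3
```

```bash
cat > t2.py <<'E'
from h import *
def edges(c,rows,ul,ur,p0,yaw=4.5):
    """sub-pixel left/right edges of the grey body: pixels near body colour; rays cast on its vertical front plane"""
    g=c["img"].astype(float).mean(-1); s=c["img"].astype(int); sat=s.max(-1)-s.min(-1)
    h=np.radians(yaw); n=np.array([-np.sin(h),np.cos(h),0]); ex=np.array([np.cos(h),np.sin(h),0])
    W=cloud(c)
    A=[];B=[]
    for v in rows:
        ok=[u for u in range(ul,ur) if abs((W[v,u]-p0)@n)<7 and sat[v,u]<14 and 136<g[v,u]<160]
        if len(ok)<4: continue
        for L,u in((A,min(ok)-.5),(B,max(ok)+.5)):
            o,d=ray(c,u,v); q=o+d*((np.array(p0)-o)@n)/(d@n); L.append(((q-p0)@ex,q[2]))
    for nm,L in(("L",A),("R",B)):
        L=np.array(L); k=np.polyfit(L[:,1],L[:,0],1); e=L[:,0]-np.polyval(k,L[:,1]); w=abs(e)<2; k=np.polyfit(L[w,1],L[w,0],1)
        print(nm,len(L),w.sum(),"tilt",np.arctan(-k[0]),"z",L[:,1].min(),L[:,1].max(),"x at z80",k@[80,1]+p0[0])
E
python3 -c "
from t2 import *
to((452,-240.5,139),95)
c=dict(np.load('s9.npz')); c['f']=float(c['f'])
edges(c,range(172,198),290,325,(465,-228,90))
c=cam('side'); np.savez('s10.npz',**c); crop(c,260,130,340,220,8,'s10')
edges(c,range(172,198),290,325,(465,-228,90))
"
```

```text
t 14.65 pos [ 448.2 -242.1  137.8] head x -85.51 z [-0.     0.004 -1.   ] w 25.3 F [ 0.9 -0.3 -1.8]
shift now mm [-1.3 -3.9 -1.1]
turn -0.51
shift after turn [-1.3 -3.9 -1.1] q6 0.8568286493719129
L 25 18 tilt 0.2023756992702036 z 65.7588097881528 147.92084905241643 x at z80 486.351974324432
R 25 20 tilt 0.22117651874745825 z 67.03776044980685 149.43307151266254 x at z80 458.4299791095409
L 25 14 tilt 0.23615638869665442 z 65.94188393989407 148.22408277297967 x at z80 485.0677304572577
R 25 21 tilt 0.2637392429829492 z 67.03776044980685 149.58375275230856 x at z80 456.4687440589763
```

View pics/s10.png

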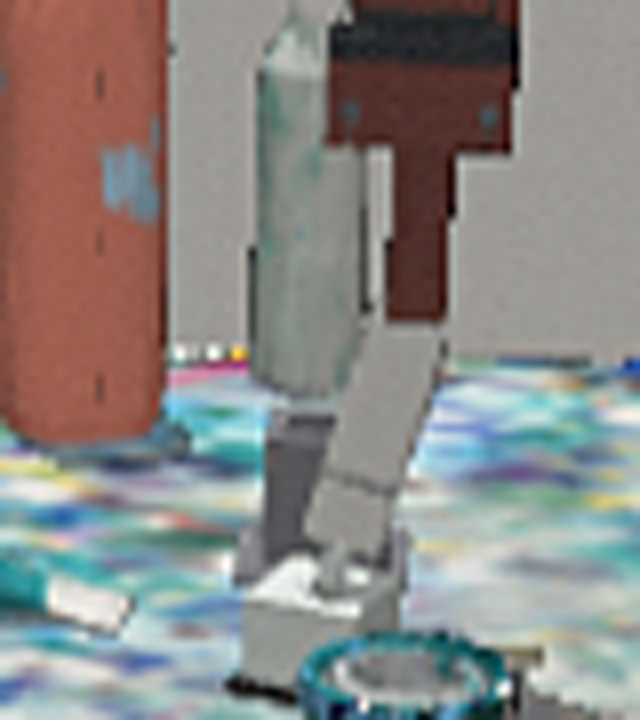

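{"method": "apply_moves", "body": {"rows": [[5,0,0,0,0],[5,0,0,0,0],[5,0,0,-0.002,0],[5,0,0,-0.004,0],[5,0,0,-0.008,0],[5,0,0,-0.01,0],[5,0,0,-0.01,0],[5,0,0,-0.008,0]], "newtons": 35}}

```text
t: 15.37
tool_pos: [446.3, -241.1, 181.5]
tool_rot: [-2.306, 2.131, 0.014]
contact_force: [0.6, -0.6, -1.9]
width: 24.5
```

```bash
python3 -c "
from t2 import *
to((503,-230.5,220),77.3)
c=cam('side'); np.savez('s11.npz',**c); crop(c,270,100,350,190,8,'s11'); s=monitor.sense(); p=s['tool_pos']
W=cloud(c)
for z in (219,170,119): print(z,proj(c,(p[0],-228,p[2]+z-138)))
edges(c,range(153,180),290,325,(460,-228,140))
"
```

```text
t 15.37 pos [ 446.3 -241.1  181.5] head x -85.49 z [-0.005  0.007 -1.   ] w 24.5 F [ 0.6 -0.6 -1.9]
shift now mm [ -6.4 -57.2 -38.7]
turn 17.21
shift after turn [-23.1 -52.8 -38.7] q6 0.8570015066918961
219 (np.float64(313.4544764636445), np.float64(134.60788100836947))
170 (np.float64(312.6986928955665), np.float64(150.93313301083236))
119 (np.float64(311.9361009386416), np.float64(167.40544915751912))
L 22 22 tilt 0.22433413670824362 z 125.15748418287575 195.4464702117736 x at z80 490.05137491104506
R 22 16 tilt 0.2179686569586899 z 126.7558190029414 196.65026019713866 x at z80 460.2004436167198
```

View pics/s11.png

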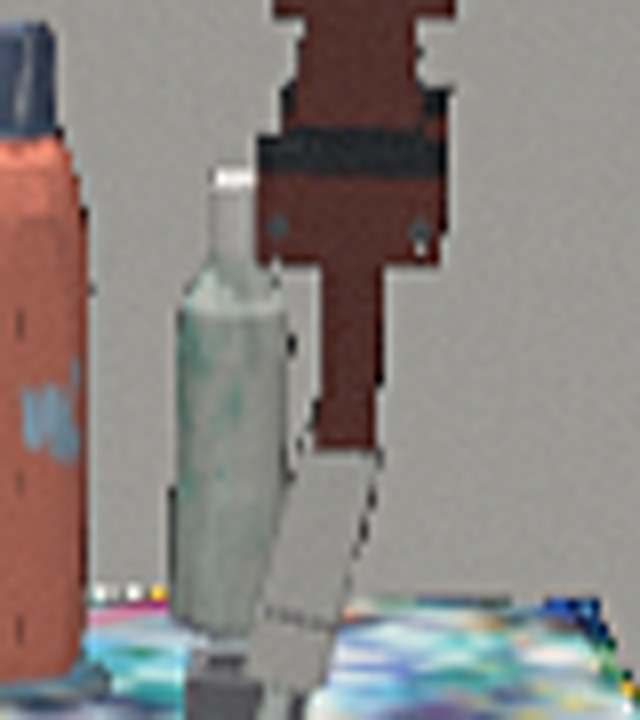

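```bash
python3 -c "
from t2 import *
c=dict(np.load('s4.npz')); c['f']=float(c['f'])
edges(c,range(160,190),285,320,(479,-226,110))
c=cam('side')
edges(c,range(153,186),290,325,(460,-228,140))
edges(c,range(153,186),290,325,(460,-226,140))
edges(c,range(153,186),290,325,(460,-230,140))
g=c['img'].mean(-1).astype(int)
for v in range(156,188,2): print(v,g[v,296:322])
"
```

```text
L 27 23 tilt 0.005170610671108663 z 95.70826613183829 185.05378410019836 x at z80 494.4468716048042
R 27 26 tilt -0.025197598311945492 z 96.39385363619999 186.29446987110327 x at z80 464.0934869732655
L 26 20 tilt 0.19890746126935452 z 109.28734377168331 195.4464702117736 x at z80 488.4268277653043
R 26 23 tilt 0.22285696238227734 z 110.28297915045044 196.7835860105394 x at z80 462.0775561391247
L 26 19 tilt 0.1995663968741414 z 109.94599782307625 195.95698961761582 x at z80 488.3046050905395
R 26 23 tilt 0.2228569623822774 z 110.9399213913826 197.29180649364304 x at z80 461.99571177649506
L 26 20 tilt 0.19890746126935452 z 108.62868972029037 194.93595080593133 x at z80 488.5717342801717
R 26 23 tilt 0.22285696238227728 z 109.62603690951823 196.27536552743572 x at z80 462.1594005017542
156 [132 140 142 139 140 139 138 129 122  77 126 143 151 133 136 121 117 121
 124 124 118  97 153 152 152 151]
158 [137 131 138 137 138 138 135 130 125  76 105 148 146 146 145 143 144 147
 147 149 133 156 153 152 154 151]
160 [136 143 143 137 141 137 134 133 123 109 144 149 147 147 143 145 147 145
 147
[... 772 characters left out ...]

 156 156 149 139 134 136 140 142]
176 [134 134 129 133 134 127 137 110 115 102 129 116 127 131 146 137 140 171
 177 175 173 165 162 167 173 179]
178 [118 121 112 123 120 140 147 146 146 146 147 148 149 131 133  98 132 123
 136 152 169 191 212 214 202 194]
180 [145 141 148 151 137 151 147 146 141 145 144 144 143 147 131 167 192 178
 171 171 176 184 195 207 210 214]
182 [ 73  72  72  72 138 147 145 148 143 144 144 143 144 143 132 211 214 213
 213 211 210 206 191 181 173 175]
184 [110 112 111 102 109 136 121 140 139 143 145 146 149 129 140 198 222 221
 216 210 205 200 188 172 150 141]
186 [ 86  89  83  85  80  76 103 152 157 146  70  71 176 198 225 215 205 195
 183 174 169 170 174 162 145 129]
```

{"method": "apply_moves", "body": {"rows": [[5,0,0,-0.006,0],[5,0,0,-0.008,3],[5,0,0,-0.008,5],[5,0,0,-0.008,5],[5,-0.008,0.001,-0.006,3],[5,-0.014,0.002,0,0],[5,-0.02,0.003,0,0],[5,-0.025,0.003,0,0]]}}

```text
t: 16.13
tool_pos: [451.2, -176.3, 220.8]
tool_rot: [1.963, -2.451, -0.01]
contact_force: [0.3, 0.4, -1.4]
width: 24.8
```

```bash
python3 -c "
from t2 import *
to((492.8,205.5,215),77.3)
"
```

```text
t 16.13 pos [ 451.2 -176.3  220.8] head x -102.61 z [-0.005  0.005 -1.   ] w 24.8 F [ 0.3  0.4 -1.4]
shift now mm [-381.7   42.8    7.3]
turn 0.09
shift after turn [-381.6   43.4    7.3] q6 1.2738950459928444
```

{"method": "apply_moves", "body": {"rows": [[5,-0.028,0.003,0,0],[5,-0.036,0.004,0,0],[5,-0.04,0.004,0,0],[5,-0.04,0.004,0,0],[5,-0.04,0.004,0,0],[5,-0.036,0.004,0,0],[5,-0.03,0.003,0,0],[5,-0.022,0.002,0,0]]}}

```text
t: 16.8
tool_pos: [482.2, 106.6, 222.3]
tool_rot: [1.955, -2.456, -0.012]
contact_force: [-0.1, -0.4, -1.2]
width: 24.5
```

```bash
python3 -c "
from t2 import *
to((492.8,205.5,205),77.3)
"
```

```text
t 16.8 pos [482.2 106.6 222.3] head x -102.94 z [-0.007  0.005 -1.   ] w 24.5 F [-0.1 -0.4 -1.2]
shift now mm [-98.8  11.7  17.7]
turn -0.24
shift after turn [-98.8  11.2  17.7] q6 1.868448320748038
```

{"method": "apply_moves", "body": {"rows": [[5,-0.018,0.002,0,0],[5,-0.018,0.002,0,0],[5,-0.016,0.002,0,0],[5,-0.013,0.002,0,0],[5,-0.01,0.001,0,0],[5,-0.006,0,0,0],[5,0,0,0,0],[5,0,0,0,0]]}}

```text
t: 17.47
tool_pos: [489.2, 197.4, 222.0]
tool_rot: [1.964, -2.445, -0.016]
contact_force: [0.1, 1.5, -1.4]
width: 24.6
```

```bash
python3 -c "
from t2 import *
to((492.8,205.5,205),77.3)
c=cam('side'); np.savez('s12.npz',**c); crop(c,190,110,310,290,4,'s12')
c=cam('top'); np.savez('t12.npz',**c); crop(c,90,100,270,280,4,'t12')
"
```

```text
t 17.47 pos [489.2 197.4 222. ] head x -102.48 z [-0.011  0.005 -1.   ] w 24.6 F [ 0.1  1.5 -1.4]
shift now mm [-8.6 -1.9 17. ]
turn 0.22
shift after turn [-8.6 -1.9 17. ] q6 2.0333086788806267
```

View pics/s12.png

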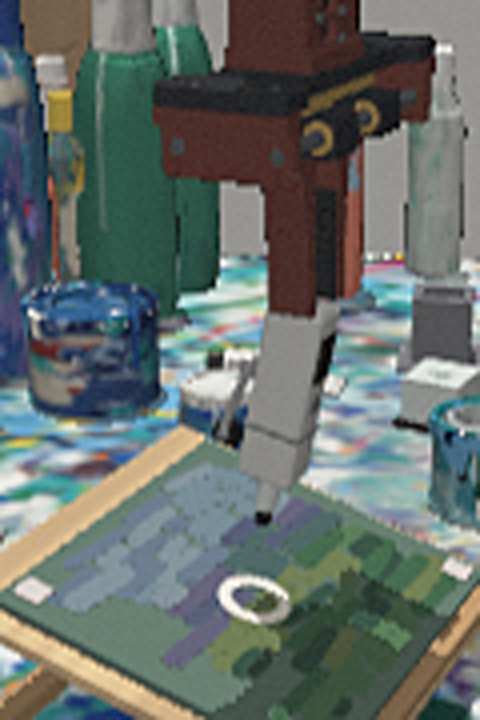

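View pics/t12.png

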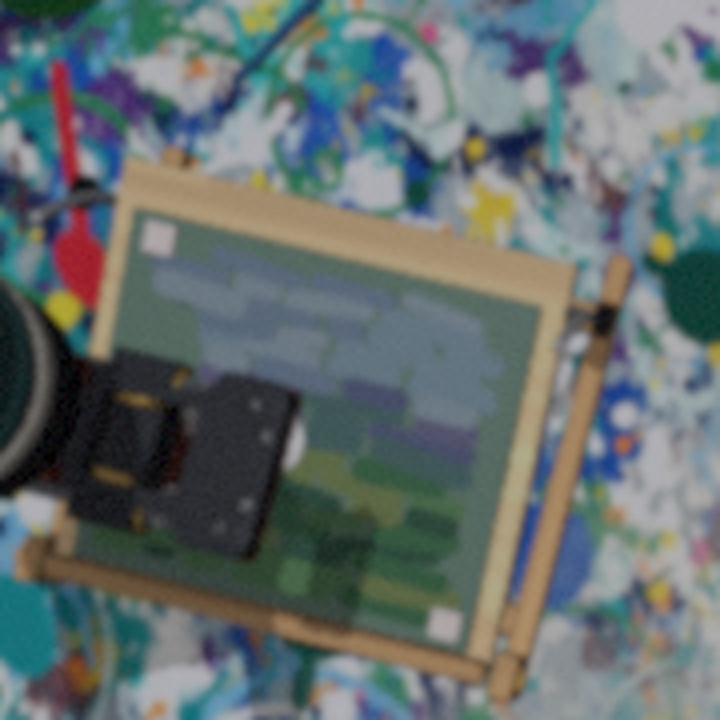

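```bash
python3 -c "
from t2 import *
c=dict(np.load('s12.npz')); c['f']=float(c['f']); W=cloud(c)
g=c['img'].mean(-1).astype(int); print(g[232:245,248:264])
for v in range(232,244): print(v,[tuple(np.round(W[v,u]).astype(int)) for u in range(252,260)])
"
```

```text
[[138 124 139 139 139 139 126 141 144 140 132 117 119 114  98 117]
 [139 137 139 130 131 134 130 142 142 141 133 113 142 137 120 116]
 [140 139 140 127 124 125 136 143 143 136 125 116 148 155 127 114]
 [125 138 136 138 139 127 135 145 142 135 118 130 150 143 116 110]
 [107 137 139 137 140 134 143 152 145 135 119 136 145 123 106 108]
 [120 136 141 139 140 137 121 127 127 117 127 145 126 106 108 111]
 [122 130 130 131 138 115  19  32  58  50 132 125 108 108 112 109]
 [138 126 116 102 117  92  23  14  13  18 120 107 111 110 112 108]
 [137 121 101  97 102  86  29  10   5  56 111 103 111 112 101 103]
 [114  97  96 101 104 107  76  69  63  98 106  96 109 103  91 102]
 [ 99 100 100 101 101 102 103 102 101  96 104 109 103 101  99 101]
 [100 102 101 102 100  98  95  98  97  95  98 100 103 100 100  98]
 [106 102 104 102 100  94  95  95  99 101 100 101 100  96  94  95]]
232 [(np.int64(549), np.int64(95), np.int64(86)), (np.int64(547), np.int64(93), np.int64(85)), (np.int64(517), np.int64(197), np.int64(136)), (np.int64(514), np.int64(199), np.int64(137)), (np.int64(512), np.int64(201), np.int64
[... 3592 characters left out ...]
79)), (np.int64(537), np.int64(133), np.int64(79)), (np.int64(535), np.int64(131), np.int64(78)), (np.int64(533), np.int64(129), np.int64(77)), (np.int64(530), np.int64(130), np.int64(78)), (np.int64(528), np.int64(128), np.int64(77)), (np.int64(526), np.int64(127), np.int64(77)), (np.int64(524), np.int64(126), np.int64(77))]
243 [(np.int64(537), np.int64(141), np.int64(80)), (np.int64(536), np.int64(137), np.int64(78)), (np.int64(534), np.int64(134), np.int64(77)), (np.int64(532), np.int64(135), np.int64(77)), (np.int64(530), np.int64(131), np.int64(76)), (np.int64(527), np.int64(134), np.int64(78)), (np.int64(525), np.int64(130), np.int64(76)), (np.int64(524), np.int64(128), np.int64(75))]
```

{"method": "apply_moves", "body": {"rows": [[5,-0.003,-0.001,0.003,0],[5,-0.003,-0.001,0.005,0],[5,-0.002,0,0.006,0],[5,0,0,0.006,0],[5,0,0,0.004,0],[5,0,0,0.002,0],[5,0,0,0,0],[5,0,0,0,0]]}}

```text
t: 18.23
tool_pos: [492.5, 202.3, 192.2]
tool_rot: [1.957, -2.448, -0.017]
contact_force: [-0.1, 0.1, -1.1]
width: 24.3
```

```bash
python3 -c "
from t2 import *
to((492.8,204.7,179),77.3)
c=cam('side'); np.savez('s13.npz',**c); crop(c,210,150,300,280,6,'s13'); W=cloud(c)
g=c['img'].mean(-1); m=np.zeros(g.shape,bool); m[236:262,240:268]=1; m&=(g<45)&(W[...,2]>75)
ys,xs=np.nonzero(m); print(xs.mean(),ys.mean(),ys.max(),len(xs)); print(np.round(W[m],0))
"
```

```text
t 18.23 pos [492.5 202.3 192.2] head x -102.73 z [-0.013  0.004 -1.   ] w 24.3 F [-0.1  0.1 -1.1]
shift now mm [-2.4  0.  13.2]
turn -0.03
shift after turn [-2.4  0.  13.2] q6 2.0454435440993035
253.5 252.25 253 8
[[521. 200.  92.]
 [521. 200.  90.]
 [518. 203.  91.]
 [516. 200.  90.]
 [514. 200.  90.]
 [519. 201.  88.]
 [516. 201.  88.]
 [514. 201.  88.]]
```

View pics/s13.png

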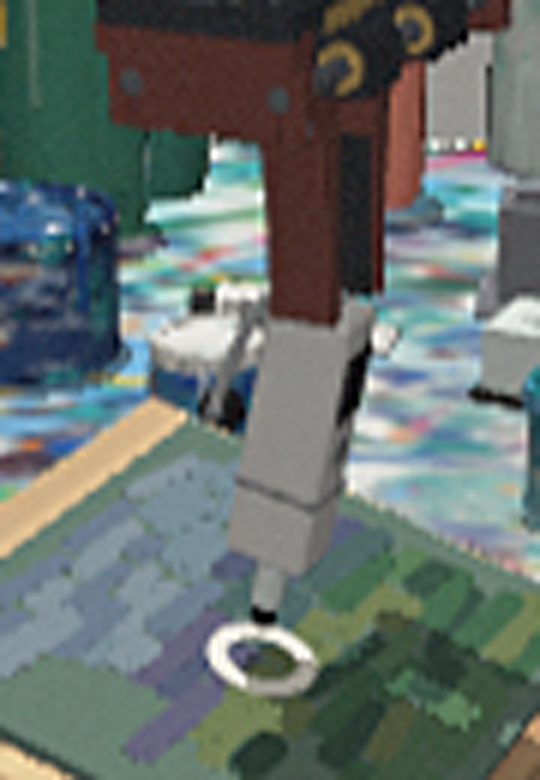

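{"method": "apply_moves", "body": {"rows": [[5,-0.001,0,0.001,0],[5,-0.001,0,0.002,0],[5,-0.001,0,0.002,0],[5,0,0,0.002,0],[5,0,0,0.002,0],[5,0,0,0.001,0],[5,0,0,0,0],[5,0,0,0,0]]}}

```text
t: 18.95
tool_pos: [493.7, 205.9, 182.1]
tool_rot: [1.958, -2.449, -0.016]
contact_force: [-0.2, 1.0, -1.3]
width: 24.8
```

```bash
cat > l.py <<'E'
from t2 import *
import sys
to((493,205.2,178),77.3)
c=cam('side'); np.savez(sys.argv[1]+'.npz',**c); crop(c,220,200,290,280,9,sys.argv[1]); W=cloud(c)
g=c['img'].mean(-1); m=np.zeros(g.shape,bool); m[240:268,244:266]=1; m&=(g<50)
ys,xs=np.nonzero(m); print(xs.mean(),ys.mean(),ys.max(),len(xs)); print(np.round(W[m],0))
E
python3 l.py s14
```

```text
t 18.95 pos [493.7 205.9 182.1] head x -102.72 z [-0.011  0.004 -1.   ] w 24.8 F [-0.2  1.  -1.3]
shift now mm [0.8 0.5 4.1]
turn -0.02
shift after turn [0.8 0.5 4.1] q6 2.050891480381494
258.3333333333333 260.625 265 24
[[522. 205.  82.]
 [522. 204.  80.]
 [520. 205.  80.]
 [518. 204.  80.]
 [515. 204.  80.]
 [522. 207.  78.]
 [520. 204.  77.]
 [517. 205.  78.]
 [516. 202.  77.]
 [519. 208.  77.]
 [518. 204.  75.]
 [497. 189.  65.]
 [495. 190.  65.]
 [498. 195.  65.]
 [495. 197.  67.]
 [494. 192.  64.]
 [498. 196.  63.]
 [493. 196.  64.]
 [498. 203.  64.]
 [496. 202.  64.]
 [494. 200.  64.]
 [499. 207.  65.]
 [497. 207.  65.]
 [495. 206.  64.]]
```

View pics/s14.png

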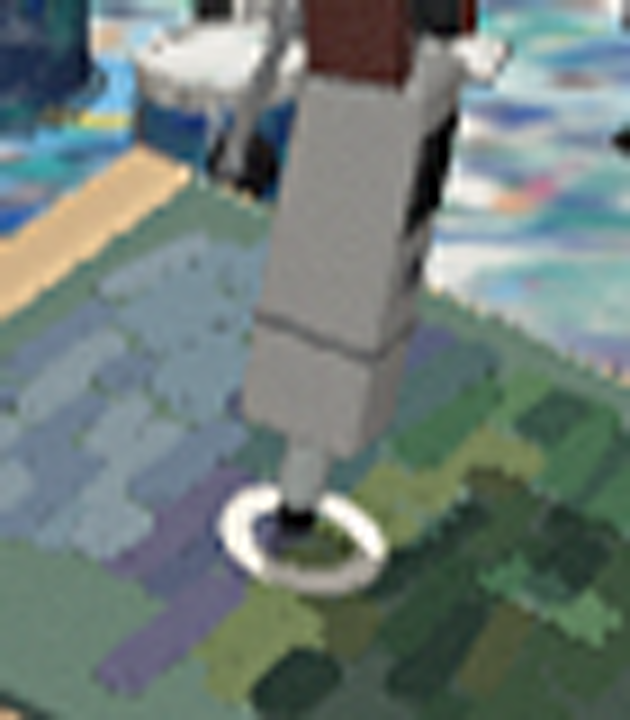

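{"method": "apply_moves", "body": {"rows": [[5,0.0005,0.0005,0.0005,0],[5,0,0.0005,0.001,0],[5,0,0.0005,0.001,0],[5,0,0,0.001,0],[5,0,0,0.0005,0],[5,0,0,0,0],[5,0,0,0,0],[5,0,0,0,0]]}}

```text
t: 19.67
tool_pos: [492.2, 205.8, 178.2]
tool_rot: [1.958, -2.45, -0.015]
contact_force: [-0.7, 0.2, -0.0]
width: 24.2
```

```bash
python3 l.py s15|head -8
```

```text
t 19.67 pos [492.2 205.8 178.2] head x -102.72 z [-0.01   0.004 -1.   ] w 24.2 F [-0.7  0.2 -0. ]
shift now mm [ 0.4 -0.9  0.2]
turn -0.02
shift after turn [ 0.4 -0.9  0.2] q6 2.0513705509708555
258.8695652173913 261.30434782608694 265 23
[[520. 204.  77.]
 [517. 206.  79.]
 [523. 201.  73.]
```

View pics/s15.png

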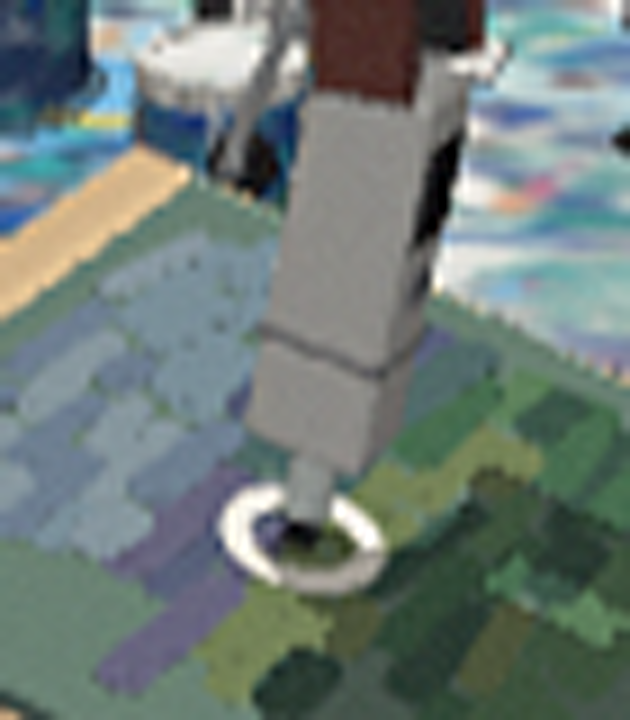

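{"method": "apply_moves", "body": {"rows": [[5,0,0,0.0005,0],[5,0,0,0.0005,0],[5,0,-0.0005,0.0005,0],[5,0,0,0.0005,0],[5,0,0,0.0005,0],[5,0,0,0,0],[5,0,0,0,0],[5,0,0,0,0]]}}

```text
t: 20.38
tool_pos: [493.0, 205.7, 176.0]
tool_rot: [1.959, -2.45, -0.015]
contact_force: [-0.5, -0.6, 0.0]
width: 24.5
```

```bash
python3 l.py s16|head -8
```

```text
t 20.38 pos [493.  205.7 176. ] head x -102.73 z [-0.009  0.004 -1.   ] w 24.5 F [-0.5 -0.6  0. ]
shift now mm [ 0.5 -0.1 -2. ]
turn -0.03
shift after turn [ 0.5 -0.1 -2. ] q6 2.05088615072488
259.57894736842104 261.7368421052632 265 19
[[523. 200.  72.]
 [520. 204.  75.]
 [517. 207.  77.]
```

View pics/s16.png

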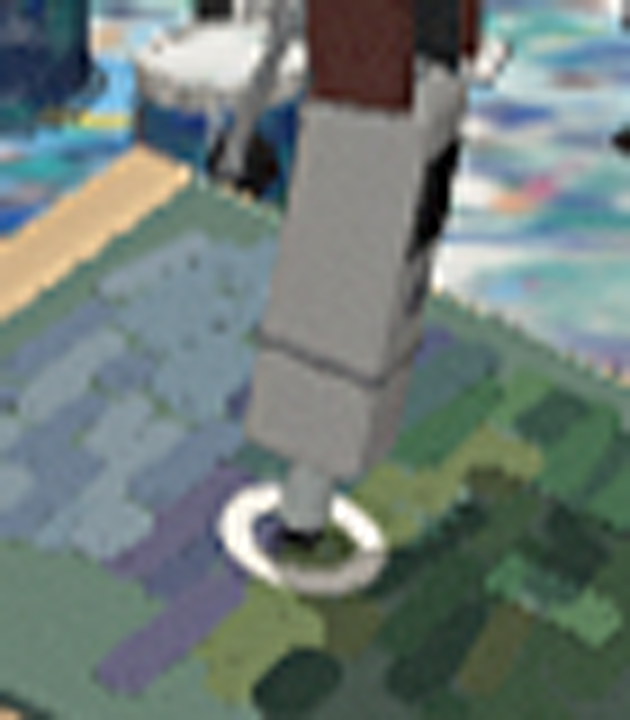

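{"method": "apply_moves", "body": {"rows": [[5,0,0,0.0005,0],[5,0,0,0.0005,0],[5,0,-0.0003,0.0005,0],[5,0,0,0,0],[5,0,0,0,0],[5,0,0,0,0],[5,0,0,0,0],[5,0,0,0,0]]}}

```text
t: 21.1
tool_pos: [493.4, 205.7, 174.6]
tool_rot: [1.959, -2.451, -0.014]
contact_force: [-1.3, -0.4, 1.4]
width: 24.8
```

```bash
python3 l.py s17|head -8; python3 -c "
from h import *
f=[]
for i in range(14):
    cam('top'); s=monitor.sense(); f.append(np.r_[s['contact_force'],s['tool_pos'],s['moment']])
print(np.mean(f,0).round(2),np.std(f,0).round(2),s['t'])"
```

```text
t 21.1 pos [493.4 205.7 174.6] head x -102.73 z [-0.009  0.005 -1.   ] w 24.8 F [-1.3 -0.4  1.4]
shift now mm [ 0.6  0.3 -3.4]
turn -0.03
shift after turn [ 0.6  0.3 -3.4] q6 2.0506519436828765
260.29411764705884 262.05882352941177 265 17
[[522. 205.  75.]
 [520. 204.  73.]
 [518. 205.  73.]
[-5.0000e-01  9.0000e-02  1.0500e+00  4.9340e+02  2.0568e+02  1.7464e+02
 -1.0000e-02  1.3000e-01 -1.0000e-02] [0.45 0.6  0.5  0.02 0.01 0.01 0.03 0.02 0.03] 21.85
```

View pics/s17.png

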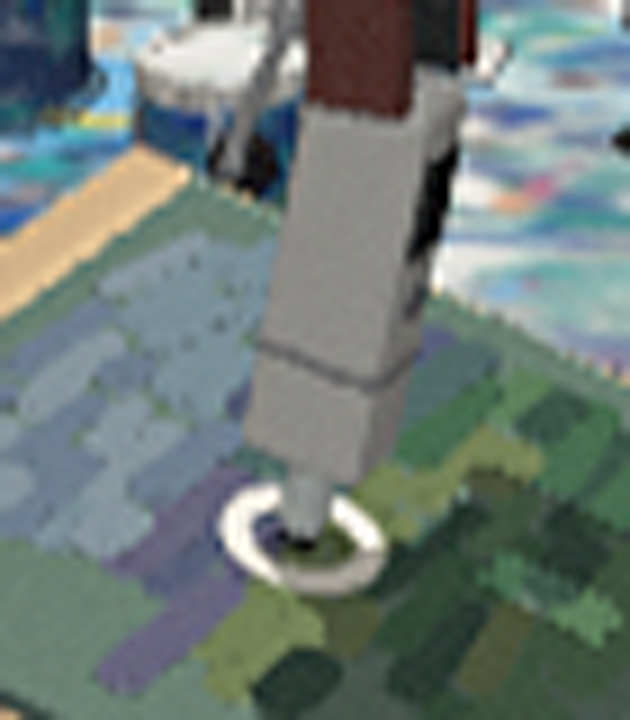

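```bash
python3 -c "
from h import *
c=dict(np.load('s17.npz')); c['f']=float(c['f']); W=cloud(c)
mm=np.zeros(W.shape[:2],np.uint8); cv2.fillPoly(mm,[np.array([[242,230],[305,252],[270,298],[196,260]])],1); cv2.rectangle(mm,(244,205),(270,262),0,-1)
P=W[mm>0]; P=P[~np.isnan(P[:,0])]
for _ in range(4):
    A=np.c_[P[:,:2],np.ones(len(P))];k=np.linalg.lstsq(A,P[:,2],rcond=None)[0];e=P[:,2]-A@k;P=P[abs(e)<2.5*e.std()]
n=np.array([-k[0],-k[1],1]);n/=np.linalg.norm(n);print('board n',n,np.arccos(n[2]),len(P),e.std())
# body pixels
v,u=np.mgrid[:420,:560]; s=c['img'].astype(int); sat=s.max(-1)-s.min(-1); g=s.mean(-1)
m=(v>=213)&(v<=248)&(u>=244)&(u<=274)&(W[...,1]>175)&(W[...,1]<235)&(W[...,2]>88)&(sat<16)&(g>125)&(g<165)
Q=W[m]; print(len(Q),np.nanmean(Q,0),np.nanstd(Q,0))
h=np.radians(-12.7); ex=np.array([np.cos(h),np.sin(h),0]); ny=np.array([-np.sin(h),np.cos(h),0])
a,b,z=Q@ex,Q@ny,Q[:,2]
for z0 in range(96,180,8):
    w=(z>=z0)&(z<z0+8)
    if w.sum()>5: print(z0+4,w.sum(),np.round([a[w].min(),np.percentile(a[w],[5,95]).mean(),a[w].max(),np.median(b[w])],1))
T=np.array([518.2,199.8,71]); print('spot a,b',T@ex,T@ny)
"
```

```text
board n [-0.25511126  0.05665563  0.96525043] 0.2643963509095701 3106 0.8517313299741311
474 [505.81636087 216.02904556 150.16000251] [10.27773781  2.57246983 24.25941957]
108 32 [440.1 455.1 469.  322.5]
116 44 [438.5 452.9 467.1 322.3]
124 26 [436.7 452.8 466.9 322.8]
132 43 [436.  449.8 465.2 321.8]
140 44 [434.3 448.8 464.5 321.9]
148 49 [432.2 446.3 461.8 322. ]
156 50 [429.  445.4 460.  321.9]
164 46 [429.  443.3 459.2 322.3]
172 47 [427.  441.7 456.8 322. ]
180 54 [424.3 439.6 455.6 321.7]
spot a,b 461.596729043046 308.83610497602257
```

```bash
python3 -c "
from h import *
s=monitor.sense(); print(s['t'],s['tool_pos'],s['contact_force'],abs(s['qvel']).max(),s['width'])
print(env.hand_in())"
```

```text
21.85 [493.38845724 205.68565029 174.62290136] [-0.64194847 -0.2524853   0.60560082] 0.0015798387895499845 24.403180342296572
the job is handed in; nothing more can be done
None
```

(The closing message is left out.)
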